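Uncouple the checked gauge and stand it in the rack

ROBOT

A 6-joint arm with a two-finger parallel gripper is mounted at the origin on the work surface. World frame = base frame: x ahead of the robot, y to its left, z up, the work surface at z = 0. Lengths are in m, angles in rad, forces in N, time in s.
With the tool pointing down it reaches from about 0.325 to 0.775 m from the base axis. Payload 9.3 kg.
Tool frame: the origin (TCP) lies midway between the tips of the shut fingers; the grasp point (between the pads) lies 19 mm behind it; x points along the fingers, z is the direction in which the jaws open and shut, and the axes are right-handed (so a half turn about x gives the same grasp; the last joint's range is limited). The gripper opens to 85 mm and grips with 20 to 120 N. Pads are 22 mm wide; open, the fingers measure 114 mm over their backs; the gripper's body (76 mm by 85 mm) begins 54 mm behind the grasp point. The pads swing forward as they close: fully open they stand 13 mm farther back than shut.
Start: joints at [-1.415, 0.259, 0.021, 1.334, 0, 1.418], TCP at [0.167, -0.524, 0.202] pointing down, gripper open.
Joint ranges: [-3.04, 3.04], [-0.91, 1.82], [-1.04, 1.36], [-1.92, 1.95], [-1.52, 1.45], [-3.14, 3.14]. Speed limits (rad/s): [2.22, 2.22, 2.79, 3.14, 3.14, 3.14].

INTERFACE

Orientations are given as [roll, pitch, yaw] about the fixed x, y, z axes, in that order (R = Rz(yaw) Ry(pitch) Rx(roll)).
In Python, from station import env, imaging gives the robot as it stands.
- The arm moves only by the tool apply_moves, never from a script. Its argument "commands" is text: rows parted by semicolons, each of 7 numbers parted by spaces: the turn, a rotation vector about the tool's x, y, z in rad, then the shift along the tool's x, y, z in cm, then the finger opening in cm, from 0 to 8.54. A call has 1 to 20 rows; each row is the pose to reach, as a shift and turn from the pose commanded when the call began, along the tool's axes at that moment; what a row does not reach only later rows make up. A row lasts 1/8 s, in which the tool goes at most 62.5 mm and 10.7 degrees, less where a joint would pass 70% of its speed; a pose out of reach is approached as far as the arm can. A call with a gripper value outside its range is refused whole. The fingers move at their own pace and stop on an object; "newtons" is the grip in N (left out, the last holds). Time passes only in rows, so rows that repeat a pose let the fingers close. It gives the time, the measured TCP pose, the force and the opening at its end, in the units of the state.
- env.sense(): the state, without advancing time (a new reading comes with each control period).
- imaging.camera(name): name is "side" or "top"; returns the picture (400x640x3 uint8, red, green, blue); there is no depth.
- imaging.calibration(name): a dict with "vertical_fov" (degrees; the focal length in pixels is half the picture's height over the tangent of half this angle, whatever the lens; pixels are square), "cx", "cy" (the principal point, pixels), "world_from_camera" (4x4, takes a point from camera to world coordinates). Camera axes: x right, y down, z forward; pixel columns grow to the right and rows downward; lengths in m; the calibration is good to about 2 mm. A picture is of the moment at which its call begins. calibration takes no time and is no camera call.
- env.close_job(): hands the job in, once; it reports no verdict.
The state is a dict: "t": time; "qpos": joint angles; "qvel": joint speeds; "joint_efforts": joint torques, N m; "position": TCP position; "ee_rot": TCP orientation; "ft_force": force on the tool from outside, world axes, zero at the start; "torque": the same for the moment, N m; "finger_gap": finger opening in m.
Only numpy, scipy, OpenCV 4.12 (cv2) and the standard library are available. Lean on these libraries where they do the work, as an engineer would, in place of code of your own. Each camera call takes 0.05 s, during which the arm holds its last target.

TASK

The gauge on the test pump's quick coupler has been checked: pull the coupler's sleeve fully back, draw the freed gauge out of the coupler and stand it in the empty notch of the gauge rack, shoulder down on the shelf, leaning on the back rail with its dial to the front. Lower it in gently without dropping it, do not let it touch the bench, and leave the small gauge that already stands in the rack alone.

Things in the scene. Friction and masses are not known exactly. Their poses are not given: they have to be found in the camera images.
- sleeve (a joint): Travel of the coupler's locking sleeve, m: 0 home (locked), 0.009 at its stop, pulled back along -z of sleeve_mid, down to the pump; spring 8 N rising to 13 N. The gauge unlocks past 7 mm; sleeve held at the stop, it pops up 10 mm. Then let go: gauge stays popped and free, its nipple keeps the sleeve 5 to 7 mm back until drawn out, then the sleeve springs home.
- sleeve_mid (a point): Centre of the knurled steel sleeve (38 mm diameter, 26 mm long; moves with it) of the test pump's quick coupler. z: coupler axis, leaning 25 degrees from vertical to the pump's rear; y level across the pump; -x to its front. The gauge stands 130 mm up beyond the sleeve along z, so a gripper must come tilted from the front, at 60 to 70 degrees to z.
- comparator: The gauge test pump, fixed: grey base 170 x 270 mm, flat deck 65 mm over the bench; origin under its middle, x to the rear, -x front. The coupler rises from the deck at (20, -75) mm, sleeve 51 mm along its axis. At (20, +88) a larger gauge (100 mm dial) is screwed on for good: no sleeve. A star wheel sticks out in front, up to 126 mm high.
- mouth (a point): Centre of the coupler's mouth, 15 mm above the sleeve's home position along the same axis; same axes as sleeve_mid. The bore goes 40 mm down from here. gauge_grip is 29 mm above it (z) when locked, 39 mm when popped, over 69 mm when the nipple is out.
- gauge_grip (a point): Middle of the steel hexagon of the gauge to move (loose, 0.3 to 0.5 kg, 168 mm long): 28 mm across flats that face +y and -y, 44 mm long; grip here. z: stem, up to the dial; dial faces -x. Below: shoulder 32 mm diameter, underside at z -27 mm, nipple 23.6 mm diameter, tip at z -69. Above: stem 16 mm diameter, dial case 68 mm diameter, 28 mm thick, centre z +65 mm.
- gauge_face (a point): Centre of that gauge's dial face: 16 mm in front (-x) of the stem's axis, 65 mm above gauge_grip along z.
- notch (a point): Empty notch of the rack: where the placed gauge's axis meets the sloping shelf's upper face (85 mm over the bench). Axes as of the placed gauge: z leans 25 degrees to the rear, y along the rack, -x to the front; gauge_grip belongs 27 mm up z. 28 mm wide, open to the front, whose edge is 32 mm away; enter from front or above, shoulder over the shelf, then lower.
- rack: Grey steel gauge rack, fixed, 260 mm wide, origin under its middle, x to the rear. Two notches in the 5 mm shelf: the empty one at y +50 mm, the small gauge's at y -50. Seen along the notch axes, a back rail (face 14 mm behind the axis, 63 to 113 mm above the shelf) carries the dial; side plates at y +/-125 mm.
- small_grip (a point): Middle of the hexagon of the small gauge (54 mm dial, same nipple and hexagon) that stands in the rack's other notch, 100 mm to the -y side of the empty one; to be left alone.

How it is judged:
On the way, in this order (a step that is already met when the one before it is completed fails the run):
1. the sleeve is pulled back and the gauge has popped up, unlocked (value of joint sleeve above 0.004 m and z of gauge_grip in the frame of mouth above 0.034 m), for 0.1 s.
2. the gauge is drawn out of the coupler (z of gauge_grip in the frame of mouth above 0.072 m), for 0.1 s.
At the end, for the whole second after the job is handed in: gauge_grip within 7 mm in y, -12 to +8 mm in x and 27 +/- 5 mm in z of the notch point, stem within 0.12 rad of the notch's z axis, gauge_face at least 6 mm in front of the notch point, at rest and released; the sleeve is home (under 2 mm) (x of gauge_grip in the frame of notch between -0.012 and 0.008 m and y of gauge_grip in the frame of notch between -0.007 and 0.007 m and z of gauge_grip in the frame of notch between 0.022 and 0.032 m and angle between the z axis of gauge_grip and the z axis of notch, either way round below 0.12 rad and x of gauge_face in the frame of notch below -0.006 m and linear speed of gauge below 0.02 m/s and value of joint sleeve below 0.002 m); the robot touches nothing.
It fails at once if the gauge touches the bench (contact force between gauge and table above 0.5 N).
It fails at once if the gauge is banged into the rack (over 40 N) (contact force between gauge and rack above 40 N).
It fails at once if the gauge is let fall (faster than 0.4 m/s with no finger on it) (contact force between the fingers and gauge below 0.1 N and linear speed of gauge above 0.4 m/s).
It fails at once if the small gauge is pushed out of its place (over 20 mm) (distance of small_grip from where it was at the start of the episode above 0.02 m).
It also fails if it takes over 53 s, if anything falls off the work surface, if the arm or the gripper's body presses on something with over 40 N, if the wrist force passes 120 N, or if a joint passes its speed limit or range.

## Working session

There is one attempt and no reset: what is moved stays moved. The work goes in short steps, Python scripts to look and compute and a tool call to move; the robot and the scene stay as the last step left them, time stands still between calls to the robot, and variables do not carry over. Pictures are saved under pics/ and viewed, and the job is handed in when it is done.

Besides the shell and the picture viewer there is one more tool, called by a JSON object that holds its "api" and its "payload", one argument or row to a line. apply_moves: Moves the arm, as the interface text tells. Its arguments: {"type":"object","properties":{"commands":{"type":"string"},"newtons":{"type":"number"}},"required":["commands"]}

```bash
ls; mkdir -p pics
cat > h.py <<'E'
import numpy as np, cv2
from station import env, imaging
np.set_printoptions(precision=4,suppress=True)
def K(n):
    c=imaging.calibration(n); f=200/np.tan(np.radians(c['vertical_fov'])/2)
    return f,c['cx'],c['cy'],np.array(c['world_from_camera'])
def ray(n,u,v):
    f,cx,cy,T=K(n); d=np.array([(u-cx)/f,(v-cy)/f,1]); d=T[:3,:3]@d
    return T[:3,3],d/np.linalg.norm(d)
def onz(n,u,v,z):
    o,d=ray(n,u,v); return o+d*(z-o[2])/d[2]
def tri(a,b):
    (o1,d1),(o2,d2)=ray('side',*a),ray('top',*b)
    A=np.stack([d1,-d2],1); s=np.linalg.lstsq(A,o2-o1,rcond=None)[0]
    p,q=o1+s[0]*d1,o2+s[1]*d2
    return (p+q)/2,np.linalg.norm(p-q)
def proj(n,p):
    f,cx,cy,T=K(n); q=np.linalg.inv(T)@np.r_[p,1]; return np.array([f*q[0]/q[2]+cx,f*q[1]/q[2]+cy])
E
python3 - <<'E'
from h import *
for n in('side','top'):
    im=imaging.camera(n); cv2.imwrite(f'pics/{n}0.png',im[:,:,::-1])
    print(n,K(n), imaging.calibration(n))
print(env.sense())
E
```

```text
pics
side (np.float64(405.17539948206155), 323.78206160990214, 203.51915801793947, array([[-0.9902, -0.0652,  0.1233,  0.5119],
       [-0.1394,  0.4896, -0.8608,  0.7671],
       [-0.0043, -0.8695, -0.4939,  0.6053],
       [ 0.    ,  0.    ,  0.    ,  1.    ]])) {'vertical_fov': 52.54312611887819, 'cx': 323.78206160990214, 'cy': 203.51915801793947, 'world_from_camera': array([[-0.9902, -0.0652,  0.1233,  0.5119],
       [-0.1394,  0.4896, -0.8608,  0.7671],
       [-0.0043, -0.8695, -0.4939,  0.6053],
       [ 0.    ,  0.    ,  0.    ,  1.    ]])}
top (np.float64(365.9871803188554), 319.0905640694757, 201.20860179557283, array([[ 0.0248, -0.994 ,  0.1068,  0.5188],
       [-0.9997, -0.0255, -0.0049, -0.0211],
       [ 0.0076, -0.1066, -0.9943,  1.0931],
       [ 0.    ,  0.    ,  0.    ,  1.    ]])) {'vertical_fov': 57.31031713357254, 'cx': 319.0905640694757, 'cy': 201.20860179557283, 'world_from_camera': array([[ 0.0248, -0.994 ,  0.1068,  0.5188],
       [-0.9997, -0.0255, -0.0049, -0.0211],
       [ 0.0076, -0.1066, -0.9943,  1.0931],
       [ 0.    ,  0.    ,  0.    ,  1.    ]])}
{'t': 0.1, 'qpos': array([-1.4146,  0.2591,  0.0208,  1.3337,  0.    ,  1.4182]), 'qvel': array([ 0.001 , -0.0007,  0.0009, -0.0012,  0.0003,  0.0008]), 'joint_efforts': array([  0.0044, -55.6693,  34.5069,   0.0116,  -0.0002,   0.    ]), 'position': array([ 0.1671, -0.5237,  0.2015]), 'ee_rot': array([2.9819, 1.5696, 1.7199]), 'ft_force': array([0.0897, 0.0203, 0.6229]), 'torque': array([ 0.0167, -0.0227,  0.0316]), 'finger_gap': 0.08537196588256463}
```

View pics/side0.png

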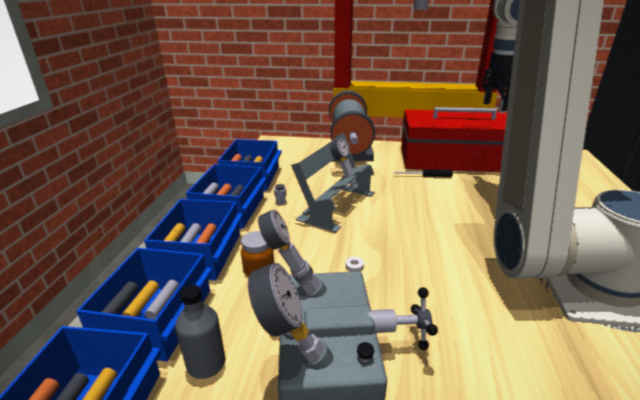

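View pics/top0.png

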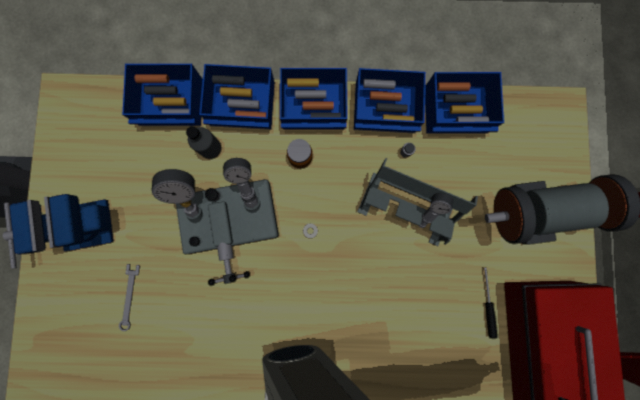

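Run:
```python
import cv2
s=cv2.imread('pics/side0.png');t=cv2.imread('pics/top0.png')
def c(im,x0,x1,y0,y1,k,n):
    r=cv2.resize(im[y0:y1,x0:x1],None,fx=k,fy=k,interpolation=cv2.INTER_CUBIC)
    r=cv2.convertScaleAbs(r,alpha=1.5)
    for x in range((x0+9)//10*10,x1,10):
        cv2.line(r,((x-x0)*k,0),((x-x0)*k,6 if x%50 else 14),(0,255,255),1)
        if x%50==0: cv2.putText(r,str(x),((x-x0)*k,24),0,.4,(0,255,255),1)
    for y in range((y0+9)//10*10,y1,10):
        cv2.line(r,(0,(y-y0)*k),(6 if y%50 else 14,(y-y0)*k),(0,255,255),1)
        if y%50==0: cv2.putText(r,str(y),(16,(y-y0)*k),0,.4,(0,255,255),1)
    cv2.imwrite(n,r)
c(s,240,440,200,400,3,'pics/s1.png')
c(t,140,300,140,290,4,'pics/t1.png')
c(t,340,500,140,260,5,'pics/t2.png')
c(s,280,390,90,240,4,'pics/s2.png')
```

```text
(no output)
```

View pics/s1.png

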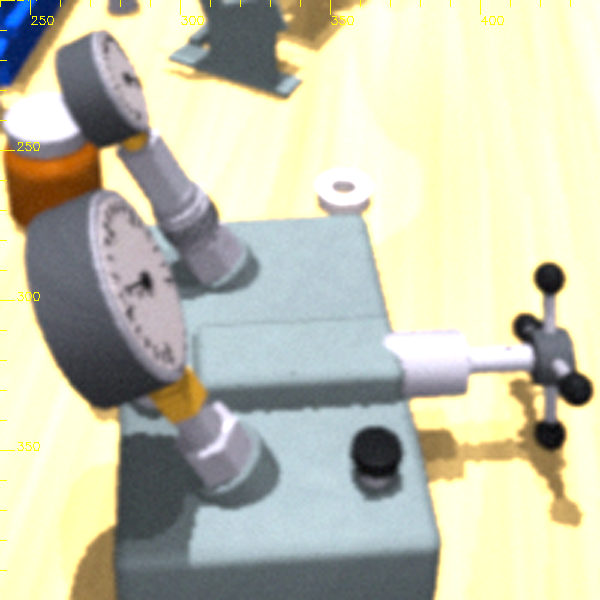

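View pics/t1.png

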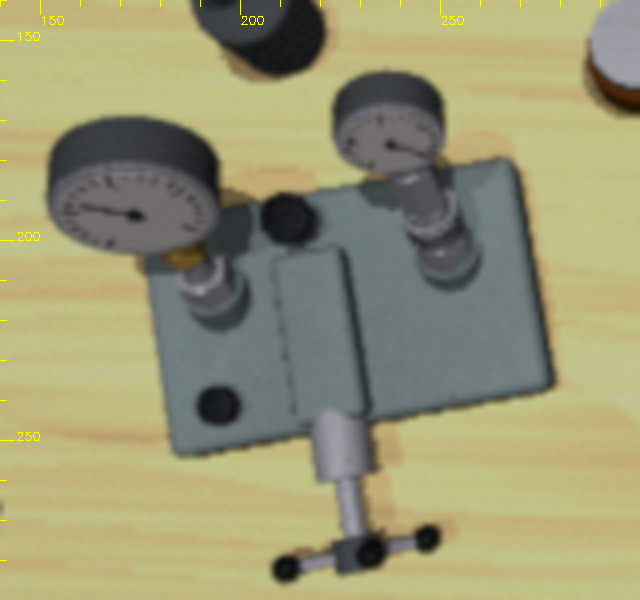

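View pics/t2.png

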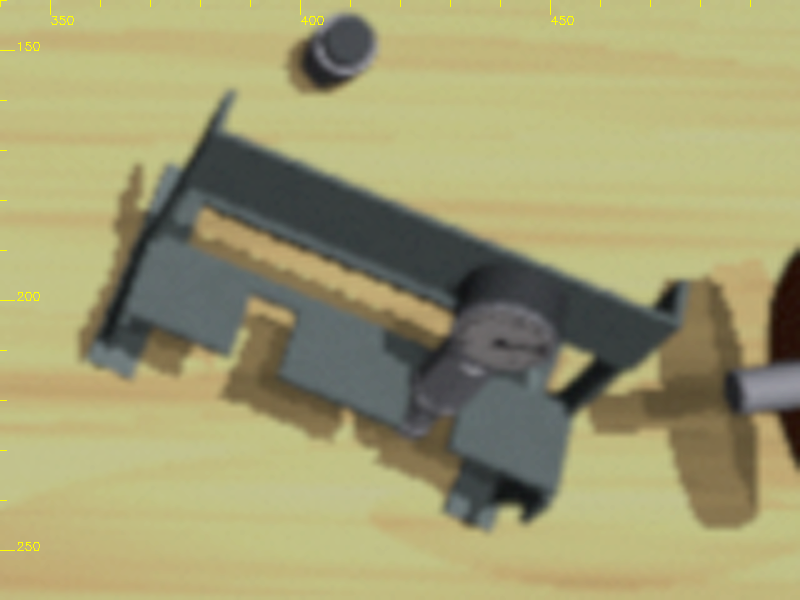

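View pics/s2.png

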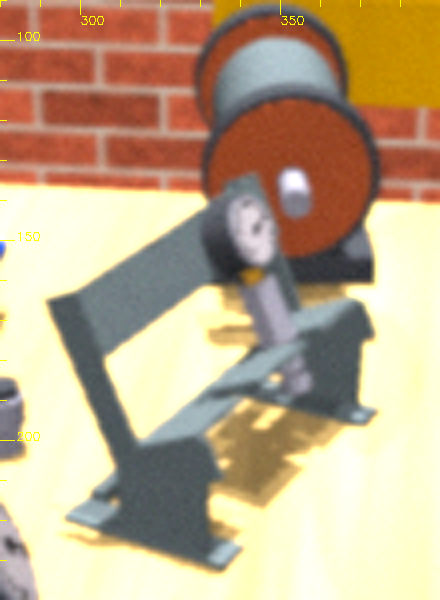

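Run:
```python
from h import *
L=lambda u,v:(140+u/4,140+v/4)
for nm,(u,v) in dict(FL=(172,455),RR=(515,160),FR=(552,383)).items():
    print(nm,onz('top',*L(u,v),0.065))
S=lambda u,v:(240+u/3,200+v/3)
for nm,(u,v) in dict(FR=(362,216),FL=(437,547),RL=(116,566),).items():
    print('side',nm,onz('side',*S(u,v),0.065))
# gauge face centre
print('face',tri(S(122,88),L(390,142)))
print('big face',tri(S(145,283),L(136,214)))
print('sleeve base',tri(S(218,262),L(449,262)), 'topsleeve', tri(S(190,215),L(430,215)))
R2=lambda u,v:(340+u/5,140+v/5); S2=lambda u,v:(280+u/4,90+v/4)
print('rail ends', tri(S2(75,300),R2(222,132)), tri(S2(250,185),R2(675,322)))
print('small face', tri(S2(250,225),R2(507,338)))
z=.085
for nm,p in dict(notL=(235,355),notR=(283,375),innerL=(250,297),innerR=(295,312),n2L=(410,432),endL=(112,312),n2R=(450,440),endR=(557,490)).items(): print(nm,onz('top',*R2(*p),.085-.0136))
```

```text
FL [0.473  0.3478 0.065 ]
RR [0.6861 0.1183 0.065 ]
FR [0.5292 0.0863 0.065 ]
side FR [0.5305 0.1008 0.065 ]
side FL [0.477  0.3574 0.065 ]
side RL [0.6355 0.3901 0.065 ]
face (array([0.6734, 0.1762, 0.2071]), np.float64(0.0025476750707402194))
big face (array([0.6259, 0.3313, 0.1992]), np.float64(0.002355585030702021))
sleeve base (array([0.6168, 0.1622, 0.066 ]), np.float64(0.009328969858321016)) topsleeve (array([0.6389, 0.1683, 0.1086]), np.float64(0.002000983179540401))
rail ends (array([ 0.714 , -0.1914,  0.1669]), np.float64(0.002484577470927687)) (array([ 0.6216, -0.4237,  0.1662]), np.float64(0.002438617218561103))
small face (array([ 0.612 , -0.3371,  0.1675]), np.float64(0.0043297674285000315))
notL [ 0.6058 -0.2171  0.0714]
notR [ 0.5953 -0.2441  0.0714]
innerL [ 0.6388 -0.2254  0.0714]
innerR [ 0.6309 -0.2507  0.0714]
n2L [ 0.5652 -0.3152  0.0714]
endL [ 0.6283 -0.1478  0.0714]
n2R [ 0.5613 -0.3375  0.0714]
endR [ 0.535  -0.397   0.0714]
```

Run:
```python
import cv2
s=cv2.imread('pics/side0.png');t=cv2.imread('pics/top0.png')
def c(im,x0,x1,y0,y1,k,n):
    r=cv2.resize(im[y0:y1,x0:x1],None,fx=k,fy=k,interpolation=cv2.INTER_CUBIC)
    r=cv2.convertScaleAbs(r,alpha=1.6)
    for x in range((x0+4)//5*5,x1,5):
        cv2.line(r,((x-x0)*k,0),((x-x0)*k,r.shape[0]),(0,255,255) if x%10==0 else (0,140,140),1)
        if x%10==0: cv2.putText(r,str(x),((x-x0)*k,12),0,.4,(0,0,255),1)
    for y in range((y0+4)//5*5,y1,5):
        cv2.line(r,(0,(y-y0)*k),(r.shape[1],(y-y0)*k),(0,255,255)if y%10==0 else (0,140,140),1)
        if y%10==0: cv2.putText(r,str(y),(0,(y-y0)*k),0,.4,(0,0,255),1)
    return r
import numpy as np
a=c(s,250,330,205,305,6,0);b=c(t,215,280,175-20,155+60,10,0)
cv2.imwrite('pics/a.png',a);cv2.imwrite('pics/b.png',b)
```

```text
(no output)
```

View pics/a.png

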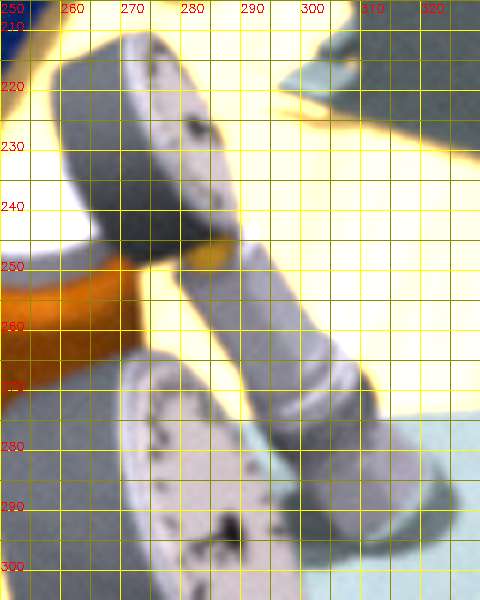

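View pics/b.png

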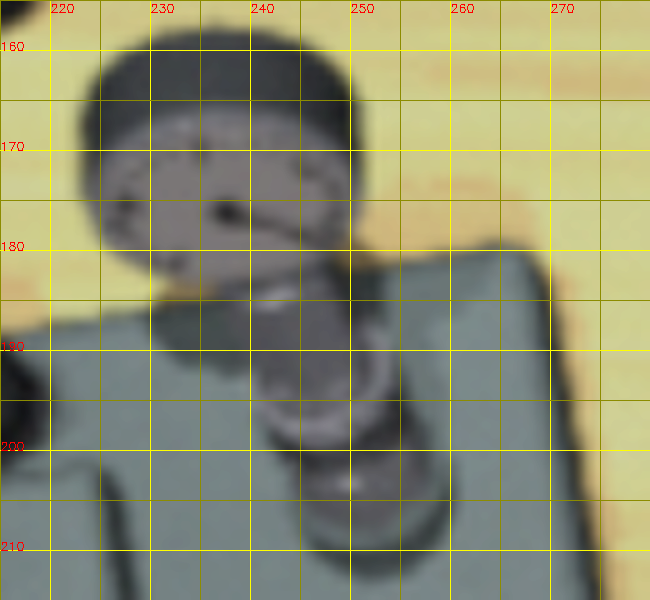

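Run:
```python
from h import *
from scipy.optimize import least_squares
print(tri((281,226.5),(237,175.7)))
def model(p):
    px,py,th=p[:3]; R=np.array([[np.cos(th),-np.sin(th),0],[np.sin(th),np.cos(th),0],[0,0,1]])
    W=lambda a:R@np.array(a)+[px,py,0]
    return dict(face=W([.0731,-.075,.2168]),FR=W([-.085,-.135,.065]),FL=W([-.085,.135,.065]),RL=W([.085,.135,.065]),RR=W([.085,-.135,.065]),cb=W([.02,-.075,.065]),sl=W([.0416,-.075,.1112]),mouth=W([.0479,-.075,.1248]),gg=W([.0601,-.075,.1511]))
obs=[('side','face',(281,226.5)),('top','face',(237,175.7)),('side','FR',(361,272)),('side','FL',(385.7,382.3)),('side','RL',(278.7,388.7)),('top','FL',(183,253.7))]
def res(p):
    m=model(p); return np.concatenate([proj(c,m[n])-o for c,n,o in obs])
r=least_squares(res,[.58,.23,.2]); print(r.x,r.fun.reshape(-1,2))
m=model(r.x)
for k,v in m.items(): print(k,v,proj('side',v),proj('top',v))
```

```text
(array([0.6722, 0.1761, 0.2131]), np.float64(0.0031707697790771486))
[0.5843 0.2397 0.2075] [[ 0.5584  0.0435]
 [-2.6137 -0.625 ]
 [ 0.7163 -3.1878]
 [ 2.3899 -1.4573]
 [-2.6555 -0.8412]
 [-2.3407 -0.1422]]
face [0.6713 0.1814 0.2168] [281.5584 226.5435] [234.3863 175.075 ]
FR [0.529  0.0901 0.065 ] [361.7163 268.8122] [276.6456 235.8103]
FL [0.4734 0.3543 0.065 ] [388.0899 380.8427] [180.6593 253.5578]
RL [0.6397 0.3893 0.065 ] [276.0445 387.8588] [172.0752 193.7737]
RR [0.6953 0.1251 0.065 ] [280.5415 272.5942] [266.4979 176.7416]
cb [0.6194 0.1704 0.065 ] [313.0823 290.6574] [249.3377 202.913 ]
sl [0.6405 0.1749 0.1112] [301.2994 272.6531] [244.9295 193.3421]
mouth [0.6467 0.1762 0.1248] [297.7204 267.1354] [243.5601 190.3826]
gg [0.6586 0.1787 0.1511] [290.5983 256.1699] [240.8057 184.426 ]
```

```bash
cat >> h.py <<'E'
from scipy.spatial.transform import Rotation as Rn
def cur():
    s=env.sense(); return Rn.from_euler('xyz',s['ee_rot']),np.array(s['position']),s
def tool(yaw,down,sgn=1):
    d=np.array([np.cos(yaw)*np.cos(down),np.sin(yaw)*np.cos(down),-np.sin(down)])
    z=sgn*np.array([-np.sin(yaw),np.cos(yaw),0]); y=np.cross(z,d)
    return Rn.from_matrix(np.stack([d,y,z],1))
def rel(R,p,R0=None,p0=None):
    if R0 is None: R0,p0,_=cur()
    return (R0.inv()*R).as_rotvec(), R0.inv().apply(np.array(p)-p0)*100
E
python3 - <<'E'
from h import *
R0,p0,s=cur(); print(R0.as_matrix())
d50=np.radians(50)
for sg in(1,-1):
    R=tool(.207,d50,sg); d=R.as_matrix()[:,0]
    p=np.array([.640,.172,.111])+.021*d-.12*d
    print(sg,p,rel(R,p),(R0.inv()*R).magnitude())
# waypoints in tool frame
for w in ([.3,-.38,.4],[.42,-.15,.42],[.47,.05,.4]): print(w,rel(R0,w)[1])
E
```

```text
[[-0.0002  0.9527  0.3039]
 [ 0.0012  0.3039 -0.9527]
 [-1.      0.0002 -0.0012]]
1 [0.5777 0.1589 0.1868] (array([-2.8623, -1.0416, -0.0548]), array([  1.5431,  59.8651, -52.5537])) 3.046372920008306
-1 [0.5777 0.1589 0.1868] (array([ 0.0972, -0.0367,  0.6974]), array([  1.5431,  59.8651, -52.5537])) 0.7050811465612782
[0.3, -0.38, 0.4] [-19.8327  17.033   -9.6756]
[0.42, -0.15, 0.42] [-21.8073  35.4554 -27.9436]
[0.47, 0.05, 0.4] [-19.7842  46.2963 -45.4758]
```

{"api": "apply_moves", "payload": {
  "commands": "0 0 0 -20 8 -5 8.5;0 0 0 -20 17 -10 8.5;0 0 0 -20 17 -10 8.5;0 0 0 -20 17 -10 8.5;0 0 0 -20 17 -10 8.5;0 0 0 -22 35 -28 8.5;0 0 0 -22 35 -28 8.5;0 0 0.2 -22 35 -28 8.5;0 0 0.35 -22 35 -28 8.5;0 0 0.5 -20 46 -45 8.5;0.1 -0.04 0.7 -20 46 -45 8.5;0.1 -0.04 0.7 -20 46 -45 8.5;0.1 -0.04 0.7 -20 46 -45 8.5;0.1 -0.04 0.7 -20 46 -45 8.5"
}}

```text
t: 1.85
position: [0.4677, 0.0474, 0.4019]
ee_rot: [1.566, 0.87, 0.205]
ft_force: [0.2, -0.2, -0.4]
finger_gap: 0.0847
```

Run:
```python
from h import *
R=tool(.207,np.radians(50),-1); print(R.as_euler('xyz'), rel(R,[.5777,.1589,.1868]))
```

```text
[1.5708 0.8727 0.207 ] (array([ 0.0033,  0.0016, -0.003 ]), array([24.8465, -3.868 , -8.703 ]))
```

{"api": "apply_moves", "payload": {
  "commands": "0 0 0 6 -4 -9 8.5;0 0 0 12 -4 -9 8.5;0 0 0 18 -4 -9 8.5;0 0 0 23 -4 -9 8.5;0 0 0 24.8 -3.9 -8.7 8.5;0 0 0 24.8 -3.9 -8.7 8.5"
}}

```text
t: 2.6
position: [0.5786, 0.1541, 0.1834]
ee_rot: [1.566, 0.877, 0.199]
ft_force: [-0.2, 0.2, 0.5]
finger_gap: 0.0848
```

```bash
cat > crop.py <<'E'
from h import *
def c(im,x0,x1,y0,y1,k,n,step=10,pts=()):
    r=cv2.resize(im[y0:y1,x0:x1,::-1],None,fx=k,fy=k,interpolation=cv2.INTER_CUBIC)
    r=cv2.convertScaleAbs(r,alpha=1.5)
    for x in range(-(-x0//step)*step,x1,step):
        cv2.line(r,((x-x0)*k,0),((x-x0)*k,5),(0,0,255),1)
        cv2.putText(r,str(x),((x-x0)*k,16),0,.38,(0,0,255),1)
    for y in range(-(-y0//step)*step,y1,step):
        cv2.line(r,(0,(y-y0)*k),(5,(y-y0)*k),(0,0,255),1)
        cv2.putText(r,str(y),(6,(y-y0)*k),0,.38,(0,0,255),1)
    for p in pts: cv2.drawMarker(r,(int((p[0]-x0+.5)*k),int((p[1]-y0+.5)*k)),(0,255,0),0,12,1)
    cv2.imwrite(n,r)
E
python3 - <<'E'
from crop import *
R,p,s=cur(); M=R.as_matrix(); print(p,s['ee_rot'],s['finger_gap'])
# fingertips predicted (open: tips 13mm back, +-42.5)
pts=[p,p-.013*M[:,0]+.0425*M[:,2],p-.013*M[:,0]-.0425*M[:,2]]
S=imaging.camera('side');T=imaging.camera('top')
c(S,245,345,200,300,6,'pics/s3.png',pts=[proj('side',q) for q in pts])
c(T,190,290,140,240,6,'pics/t3.png',pts=[proj('top',q) for q in pts])
E
```

```text
[0.5786 0.1541 0.1834] [1.5665 0.8765 0.199 ] 0.08484266202750598
```

View pics/s3.png

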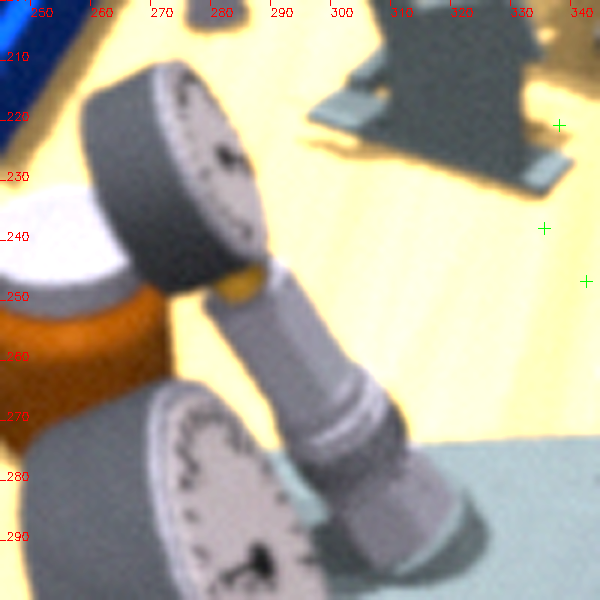

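View pics/t3.png

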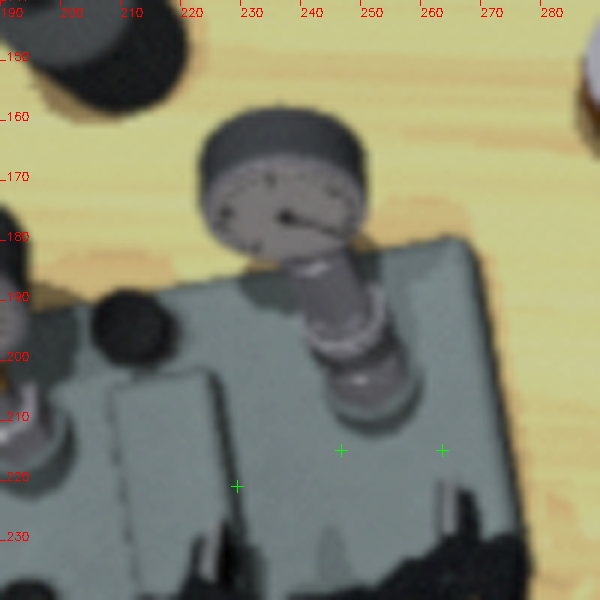

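Run:
```python
from crop import *
R,p,s=cur(); M=R.as_matrix(); print(p,s['ee_rot'],s['finger_gap'],s['qvel'],s['t'],s['qpos'])
pts=[p,p-.013*M[:,0]+.0425*M[:,2],p-.013*M[:,0]-.0425*M[:,2]]
S=imaging.camera('side')
c(S,290,490,130,280,4,'pics/s4.png',pts=[proj('side',q) for q in pts])
```

```text
[0.5787 0.1544 0.1871] [1.5658 0.8712 0.1985] 0.08522271912860871 [ 0.0044 -0.0346  0.0076 -0.0029 -0.0006  0.0047] 2.7 [ 0.0784 -0.0522 -0.6462  0.2808  0.0773  3.0445]
```

View pics/s4.png

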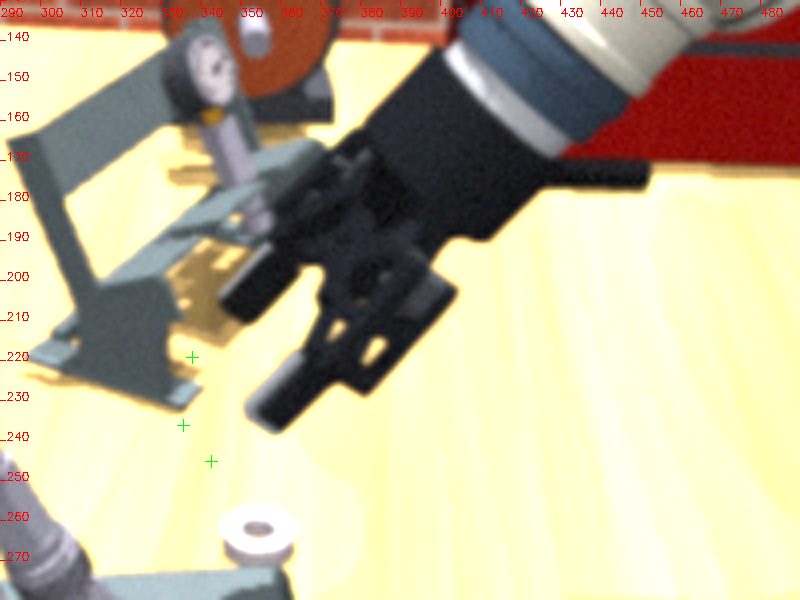

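Run:
```python
from crop import *
R,p,s=cur(); M=R.as_matrix()
T=imaging.camera('top')
pts=[p,p-.013*M[:,0]+.0425*M[:,2],p-.013*M[:,0]-.0425*M[:,2]]
c(T,200,290,180,270,7,'pics/t4.png',pts=[proj('top',q) for q in pts])
for a,b in (((354,235),(226,228)),((346,207),(265,221))):
    q,e=tri(a,b); print(q,e,R.inv().apply(q-p)*1000)
```

```text
[0.5427 0.1944 0.2192] 0.0005602501509730003 [-41.4904  -0.7828 -46.2375]
[0.5632 0.1025 0.2195] 0.002608499677835192 [-40.4726   0.5075  47.9376]
```

View pics/t4.png

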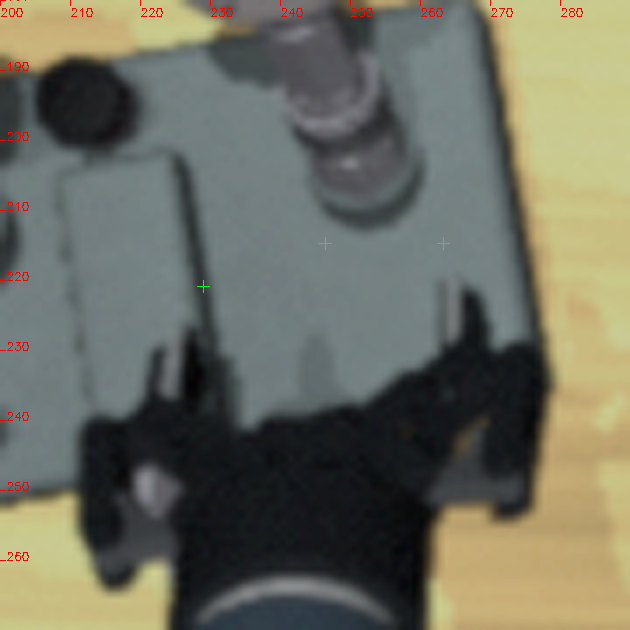

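{"api": "apply_moves", "payload": {
  "commands": "0 0 0 0 0 0 0;0 0 0 0 0 0 0;0 0 0 0 0 0 0;0 0 0 0 0 0 0;0 0 0 0 0 0 0;0 0 0 0 0 0 0",
  "newtons": 30
}}

```text
t: 3.55
position: [0.5786, 0.1554, 0.1871]
ee_rot: [1.566, 0.87, 0.2]
ft_force: [0.6, -0.2, 0.3]
finger_gap: -0.0003
```

Run:
```python
from crop import *
R,p,s=cur(); M=R.as_matrix(); print(p,s['ee_rot'],s['finger_gap'])
S=imaging.camera('side');T=imaging.camera('top')
c(T,200,290,180,270,7,'pics/t5.png',pts=[proj('top',p),proj('top',p-.019*M[:,0])])
c(S,290,400,160,260,6,'pics/s5.png',pts=[proj('side',p),proj('side',p-.019*M[:,0])])
```

```text
[0.5786 0.1554 0.1871] [1.5659 0.8701 0.1997] -0.00033055773187782753
```

View pics/t5.png

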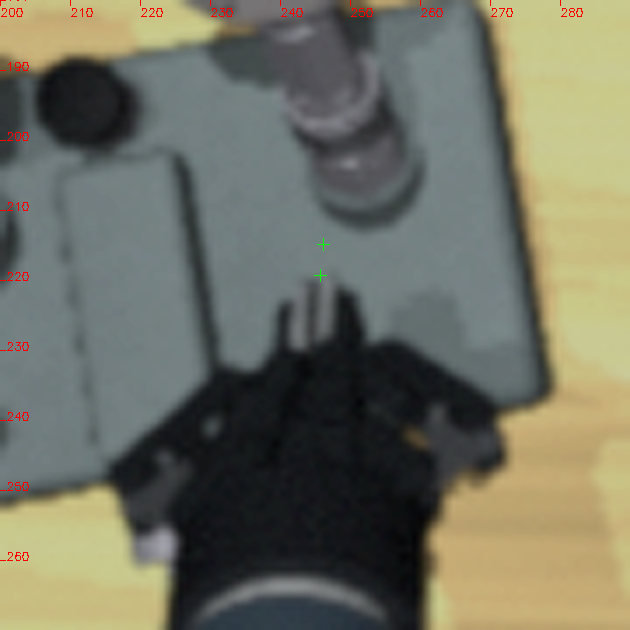

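View pics/s5.png

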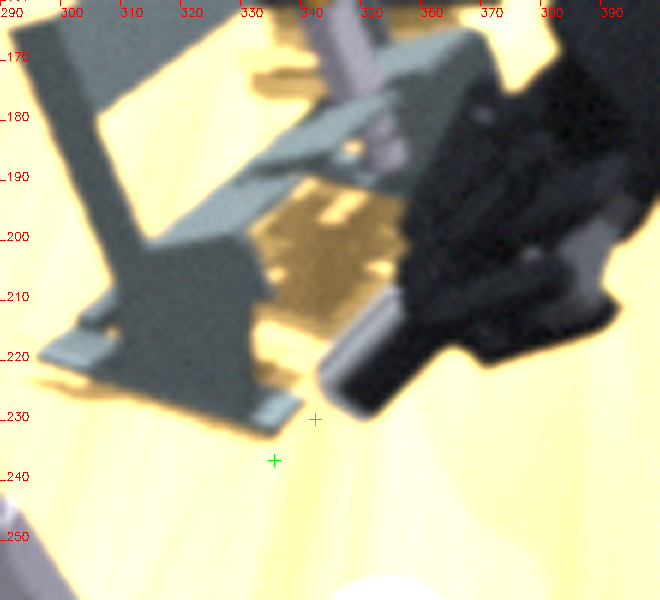

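Run:
```python
from crop import *
R,p,s=cur()
for a,b in (((346.5,226),(245,221.3)),((346.5,226),(245,220)),((345,228),(245,221))):
    q,e=tri(a,b); print(q,e,R.inv().apply(q-p)*1000)
```

```text
[0.5596 0.152  0.2089] 0.0017080339608932396 [-29.1098  -0.6596  -0.5071]
[0.5612 0.1521 0.209 ] 0.004839490758852285 [-28.1836   0.5746  -0.2413]
[0.5614 0.1529 0.2049] 7.455123540271856e-05 [-24.8573  -1.8023  -1.0092]
```

Run:
```python
from h import *
th=.207; ey=np.array([-np.sin(th),np.cos(th),0]); ex=np.array([np.cos(th),np.sin(th),0])
for nm,c,uv,z in [('face','top',(237,175.7),.2168),('face','side',(281,226.5),.2168),('mouthring','top',(247,192.5),.124),('ring','side',(303.5,269.5),.12),('base','top',(251.5,205),.075),('base','side',(315,289),.065),('case','top',(237.2,0),0)]:
    q=onz(c,*uv,z); print(nm,c,q,'ex',ex@q,'ey',ey@q)
```

```text
face top [0.67   0.175  0.2168] ex 0.6916191586891121 ey 0.03353775818209369
face side [0.6723 0.1814 0.2168] ex 0.6952592131298069 ey 0.03929878912140241
mouthring top [0.6413 0.1669 0.124 ] ex 0.6619350141487883 ey 0.03154008514025067
ring side [0.6358 0.1758 0.12  ] ex 0.6583813205266419 ey 0.04132176967649486
base top [0.6127 0.1623 0.075 ] ex 0.6329648705111304 ey 0.032880654760105696
base side [0.6164 0.1652 0.065 ] ex 0.6371921551415222 ey 0.034966319641211704
case top [1.2741 0.2505 0.    ] ex 1.2984047214986905 ey -0.016759531403298986
```

Run:
```python
from h import *
R=tool(.207,np.radians(50),-1); d=R.as_matrix()[:,0]
sl=np.array([.637,.169,.111]); print(rel(R,sl+.005*d), sl+.005*d)
```

```text
(array([-0.0007,  0.0048, -0.0026]), array([10.1761, -0.3227, -0.1857])) [0.6401 0.1697 0.1072]
```

{"api": "apply_moves", "payload": {
  "commands": "0 0 0 0 -0.3 -0.2 7.5;0 0 0 0 -0.3 -0.2 7.5;0 0 0 0 -0.3 -0.2 7.5;0 0.005 -0.003 4 -0.3 -0.2 7.5;0 0.005 -0.003 8 -0.3 -0.2 7.5;0 0.005 -0.003 10.2 -0.3 -0.2 7.5;0 0.005 -0.003 10.2 -0.3 -0.2 7.5"
}}

```text
t: 4.53
position: [0.6403, 0.1698, 0.1053]
ee_rot: [1.572, 0.876, 0.208]
ft_force: [-0.3, 0.7, -0.7]
finger_gap: 0.0747
```

Run:
```python
from crop import *
R,p,s=cur(); M=R.as_matrix(); print(p,s['ee_rot'],s['finger_gap'])
S=imaging.camera('side');T=imaging.camera('top')
g=p-.046*M[:,0]
pts=[g,[.637,.169,.111],[.6565,.173,.1511]]
c(T,200,290,160,250,7,'pics/t6.png',pts=[proj('top',q) for q in pts])
c(S,270,370,200,300,6,'pics/s6.png',pts=[proj('side',q) for q in pts])
```

```text
[0.6403 0.1698 0.1053] [1.5723 0.8759 0.2076] 0.07470680709178866
```

View pics/t6.png

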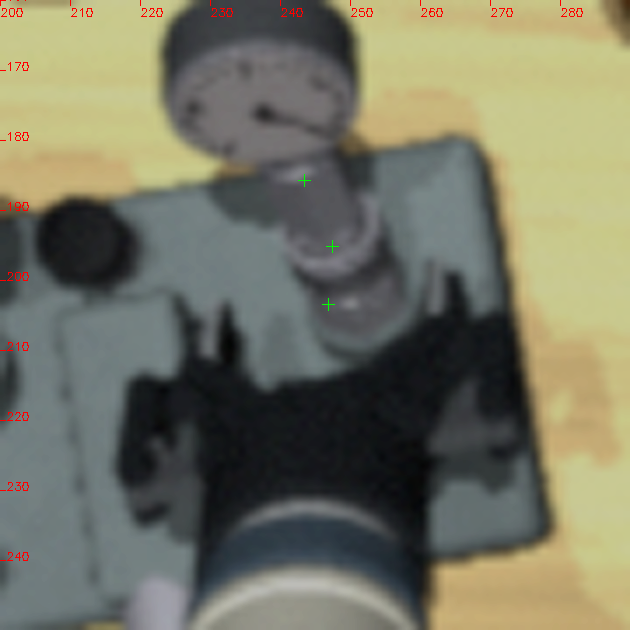

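View pics/s6.png

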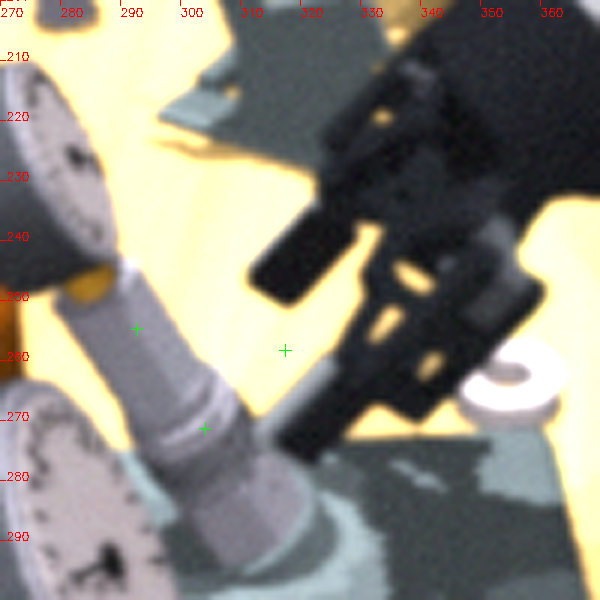

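```bash
cat > m.py <<'E'
from crop import *
th=.207; ey=np.array([-np.sin(th),np.cos(th),0]); ex=np.array([np.cos(th),np.sin(th),0]); ez=np.array([0,0,1.])
a=np.sin(np.radians(25))*ex+np.cos(np.radians(25))*ez
def ax(ox,oy,s): # s along axis from deck
    return (ox+.02)*ex+oy*ey+.065*ez+s*a
E
python3 - <<'E'
from m import *
S=imaging.camera('side');T=imaging.camera('top')
ss=[0,.038,.051,.064,.066,.068,.073,.095,.117]
P=[ax(.619,.034,s) for s in ss]
c(T,225,275,165,225,10,'pics/t7.png',5,pts=[proj('top',q) for q in P])
c(S,270,330,240,300,10,'pics/s7.png',5,pts=[proj('side',q) for q in P])
print(ax(.619,.034,.051))
E
```

```text
[0.6395 0.169  0.1112]
```

View pics/t7.png

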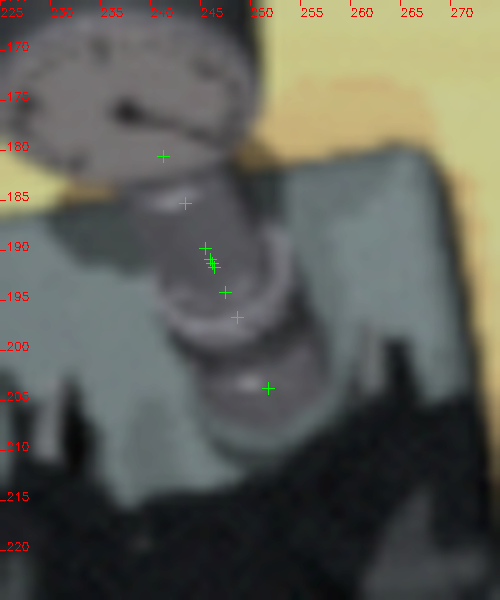

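View pics/s7.png

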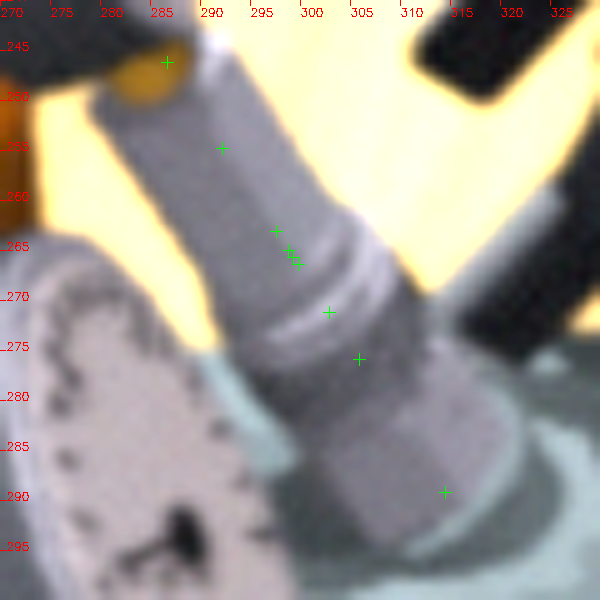

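Run:
```python
from m import *
R0,p0,s=cur(); print(p0,s['ee_rot'])
R=tool(.207,np.radians(50),-1); d=R.as_matrix()[:,0]
print(rel(R,ax(.619,.034,.051)+.05*d)); print('axis in tool',R.inv().apply(a))
```

```text
[0.6404 0.1699 0.1084] [1.5716 0.8716 0.2072]
(array([-0.0006, -0.0001, -0.001 ]), array([4.7158, 0.0965, 0.0657]))
axis in tool [-0.4226  0.9063 -0.    ]
```

{"api": "apply_moves", "payload": {
  "commands": "0 0 0 2.4 0.1 0.1 6.5;0 0 0 4.7 0.1 0.1 6.5;0 0 0 4.7 0.1 0.1 6.5;0 0 0 4.7 0.1 0.1 3;0 0 0 4.7 0.1 0.1 3;0 0 0 4.7 0.1 0.1 3;0 0 0 4.7 0.1 0.1 3;0 0 0 4.7 0.1 0.1 3",
  "newtons": 60
}}

```text
t: 5.72
position: [0.6706, 0.1755, 0.0733]
ee_rot: [1.572, 0.871, 0.208]
ft_force: [-7.0, -0.3, 5.7]
finger_gap: 0.037
```

Run:
```python
from m import *
S=imaging.camera('side');T=imaging.camera('top')
R,p,s=cur(); print(p,s['ee_rot'],s['finger_gap'],s['ft_force'])
c(T,200,290,160,250,7,'pics/t8.png')
c(S,270,370,200,300,6,'pics/s8.png')
```

```text
[0.6706 0.1755 0.0733] [1.572  0.8713 0.208 ] 0.03693009769446343 [-7.5496  0.2779  6.4537]
```

View pics/t8.png

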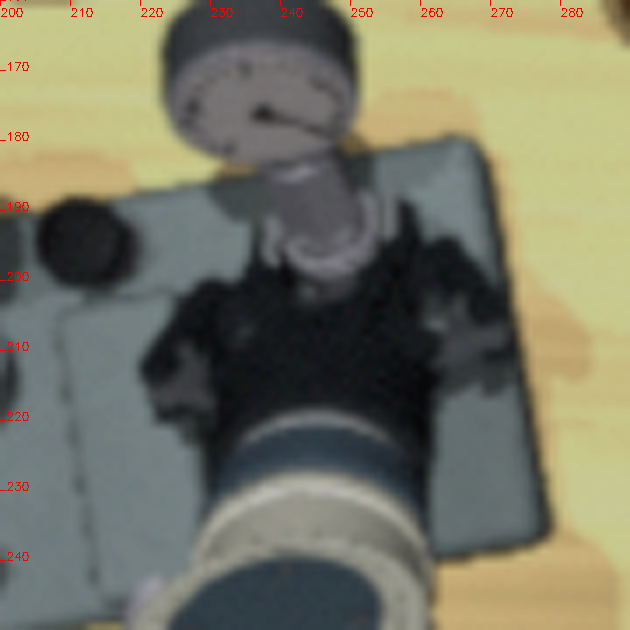

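View pics/s8.png

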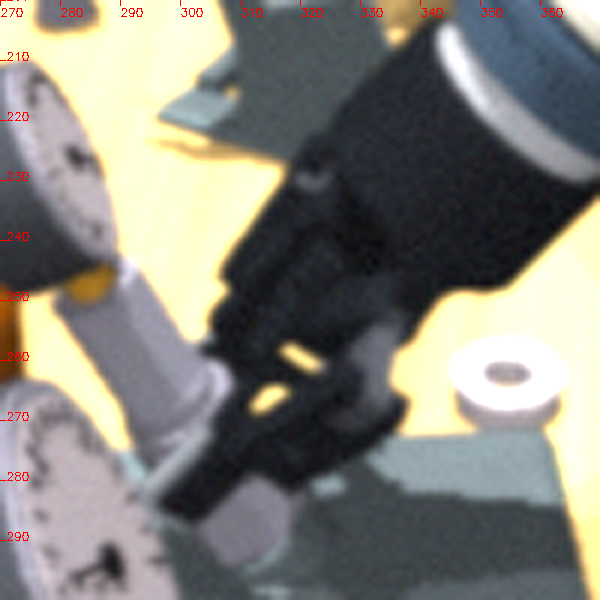

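{"api": "apply_moves", "payload": {
  "commands": "0 0 0 0 0 0 3;0 0 0 0.1 -0.2 0 3;0 0 0 0.2 -0.4 0 3;0 0 0 0.28 -0.6 0 3;0 0 0 0.36 -0.78 0 3;0 0 0 0.4 -0.87 0 3;0 0 0 0.4 -0.87 0 3",
  "newtons": 90
}}

```text
t: 6.7
position: [0.6676, 0.1749, 0.0665]
ee_rot: [1.572, 0.868, 0.208]
ft_force: [-12.5, -1.3, 16.4]
finger_gap: 0.0365
```

Run:
```python
from m import *
S=imaging.camera('side');T=imaging.camera('top')
R,p,s=cur(); print(p,s['ee_rot'],s['finger_gap'],s['ft_force'],a@s['ft_force'],R.inv().apply(s['ft_force']), 'moved',a@(p-[0.6706,0.1755,0.0733]))
c(T,200,290,150,240,7,'pics/t9.png')
c(S,250,350,190,290,6,'pics/s9.png')
```

```text
[0.6676 0.1749 0.0666] [1.5716 0.8679 0.2079] 0.0366368278121981 [-12.4106  -1.015   16.2803] 9.533830663165688 [-20.4067   1.098   -1.5693] moved -0.007412024654487533
```

View pics/s9.png

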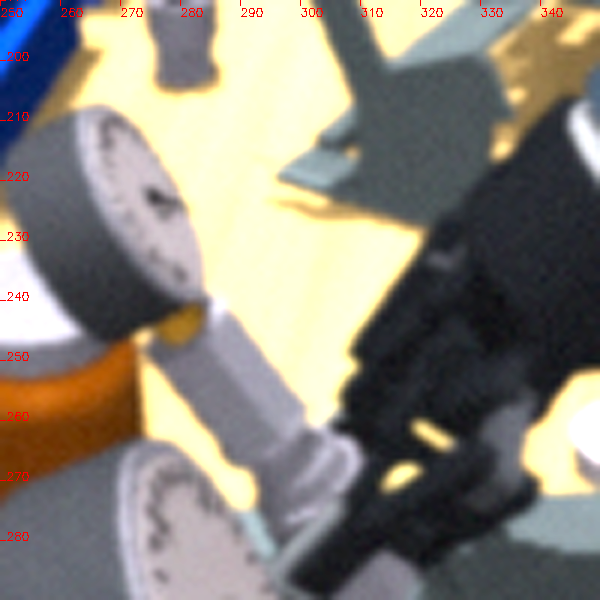

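{"api": "apply_moves", "payload": {
  "commands": "0 0 0 0 -0.1 0 3;0 0 0 0 -0.2 0 3;0 0 0 0 -0.27 0 3;0 0 0 0 -0.27 0 3"
}}

```text
t: 7.3
position: [0.6673, 0.1748, 0.0661]
ee_rot: [1.572, 0.865, 0.208]
ft_force: [-2.6, 1.8, 13.7]
finger_gap: 0.0364
```

Run:
```python
from m import *
S=imaging.camera('side');T=imaging.camera('top')
R,p,s=cur(); print(p,s['ee_rot'],s['finger_gap'],s['ft_force'],a@s['ft_force'],R.inv().apply(s['ft_force']), 'moved',a@(p-[0.6706,0.1755,0.0733]))
ss=[.066,.083,.105,.127,.170]
P=[ax(.619,.034,s) for s in ss]
P.append(P[-1]-.016*(np.cos(np.radians(25))*ex-np.sin(np.radians(25))*ez))
c(T,200,290,150,240,7,'pics/t10.png',pts=[proj('top',q) for q in P])
c(S,250,350,190,290,6,'pics/s10.png',pts=[proj('side',q) for q in P])
```

```text
[0.6673 0.1748 0.0661] [1.5716 0.8646 0.2082] 0.03629245594623143 [-3.6379  1.4807 13.5305] 10.886768946838089 [-12.4059   6.3029  -2.2061] moved -0.007980039048871837
```

View pics/s10.png

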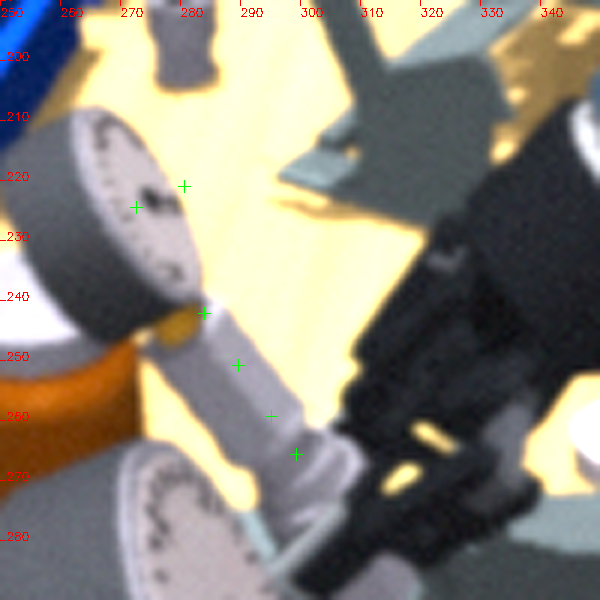

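View pics/t10.png

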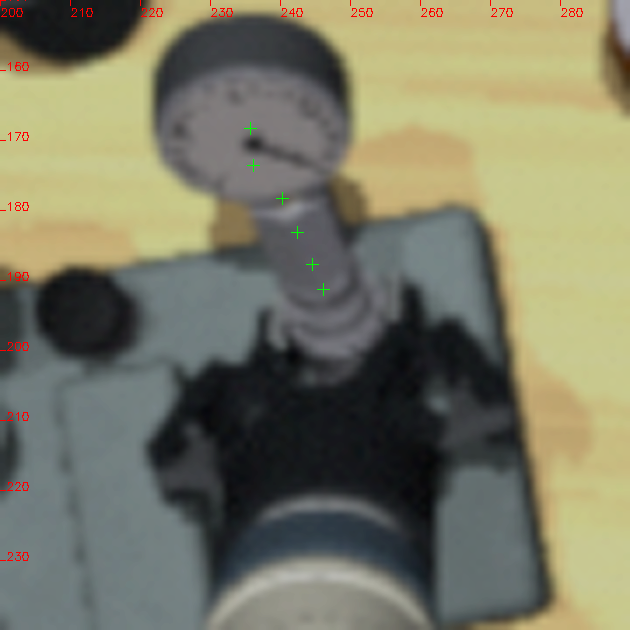

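Run:
```python
from m import *
R0,p0,s=cur()
R=tool(.207,np.radians(50),-1); d=R.as_matrix()[:,0]
G=ax(.619,.034,.105)+.003*ex
T=G+.049*d
print(T,rel(R,T),rel(R,T-.06*d))
```

```text
[0.6956 0.1808 0.1226] (array([ 0.0001, -0.0008, -0.008 ]), array([-2.4324,  5.8666, -0.0068])) (array([ 0.0001, -0.0008, -0.008 ]), array([-8.4322,  5.9147, -0.0116]))
```

{"api": "apply_moves", "payload": {
  "commands": "0 0 0 0 0 0 8.5;0 0 0 0 0 0 8.5;0 0 0 0 0 0 8.5;0 0 0 -4 0.4 0 8.5;0 0 0 -8.4 2 0 8.5;0 0 0 -8.4 5.9 0 8.5;0 0 0 -8.4 5.9 0 8.5"
}}

```text
t: 8.28
position: [0.6587, 0.1723, 0.167]
ee_rot: [1.571, 0.868, 0.207]
ft_force: [-1.1, 0.8, -0.7]
finger_gap: 0.0851
```

Run:
```python
from m import *
S=imaging.camera('side');T=imaging.camera('top')
R0,p0,s=cur(); print(p0,s['ee_rot'],s['finger_gap'],s['ft_force'])
R=tool(.207,np.radians(50),-1); d=R.as_matrix()[:,0]
G=ax(.619,.034,.105)+.003*ex
print(rel(R,G+.049*d))
ss=[.066,.083,.105,.127,.170]
P=[ax(.619,.034,s) for s in ss]
c(T,200,290,150,240,7,'pics/t11.png',pts=[proj('top',q) for q in P])
c(S,250,350,190,290,6,'pics/s11.png',pts=[proj('side',q) for q in P])
```

```text
[0.6556 0.172  0.1626] [1.572  0.8746 0.2075] 0.08473760452311563 [-0.0442 -0.1866  0.1581]
(array([-0.0009, -0.0003,  0.002 ]), array([ 5.6895,  0.5761, -0.0379]))
```

View pics/s11.png

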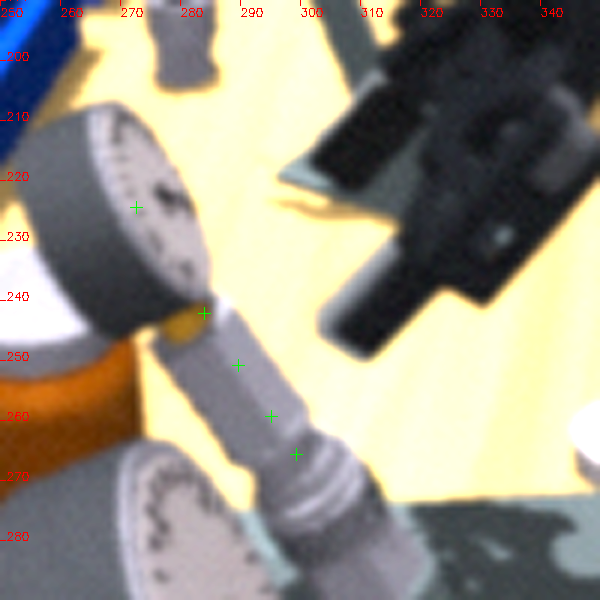

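View pics/t11.png

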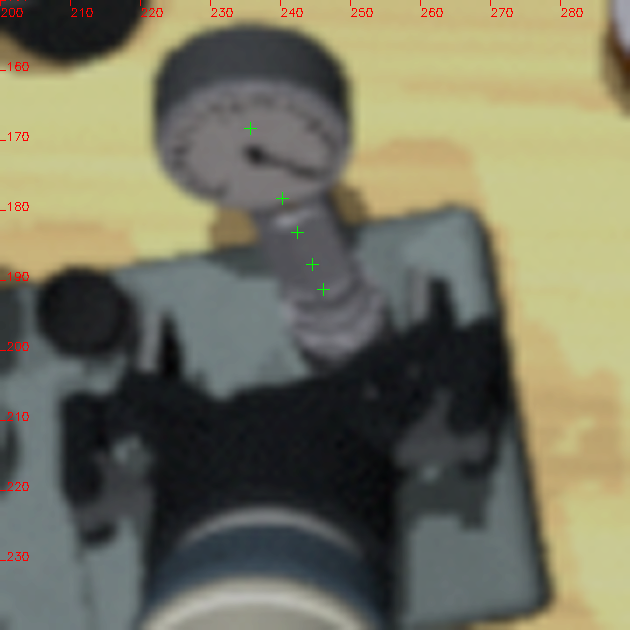

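Run:
```python
from m import *
R0,p0,s=cur(); print(p0,s['ee_rot'])
R=tool(.207,np.radians(50),-1); d=R.as_matrix()[:,0]
G=ax(.622,.034,.105)+.003*ex
print(G,rel(R,G+.049*d))
```

```text
[0.6556 0.172  0.1626] [1.572  0.8746 0.2075]
[0.6677 0.175  0.1602] (array([-0.0009, -0.0003,  0.002 ]), array([ 5.8818,  0.8063, -0.0381]))
```

{"api": "apply_moves", "payload": {
  "commands": "0 0 0 0 0.8 0 7;0 0 0 3 0.8 0 6;0 0 0 5.9 0.8 0 6;0 0 0 5.9 0.8 0 6",
  "newtons": 40
}}

```text
t: 8.88
position: [0.6988, 0.1811, 0.1204]
ee_rot: [1.572, 0.878, 0.208]
ft_force: [-0.0, 0.1, -0.6]
finger_gap: 0.06
```

Run:
```python
from m import *
S=imaging.camera('side');T=imaging.camera('top')
R0,p0,s=cur(); print(p0,s['ee_rot'],s['finger_gap'],s['ft_force'])
c(T,200,290,150,240,7,'pics/t12.png')
c(S,250,350,190,290,6,'pics/s12.png')
```

```text
[0.6989 0.1812 0.123 ] [1.5721 0.8746 0.2077] 0.06009713332016521 [-0.297   0.0163  0.2938]
```

View pics/s12.png

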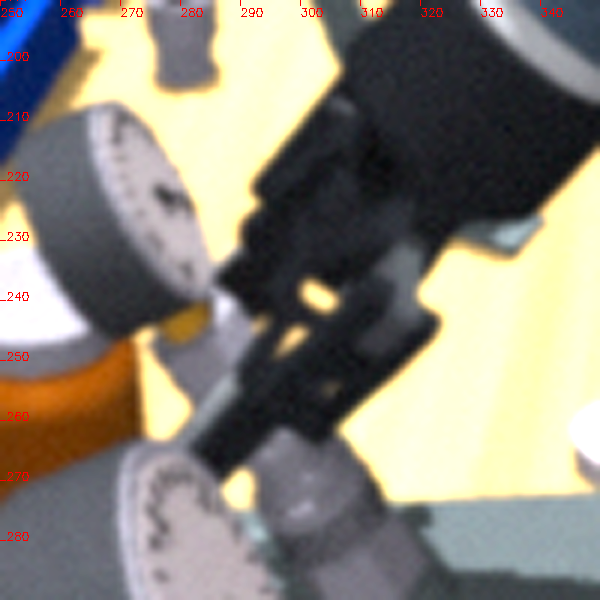

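View pics/t12.png

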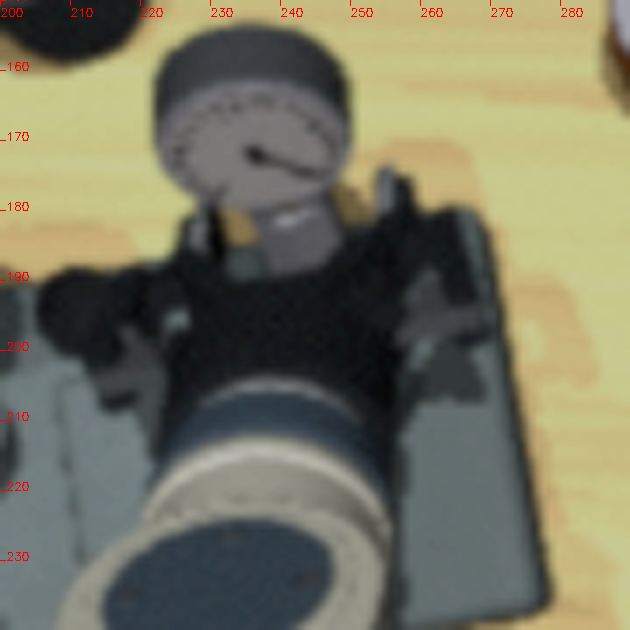

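{"api": "apply_moves", "payload": {
  "commands": "0 0 0 0 0 0 2;0 0 0 0 0 0 2;0 0 0 0 0 0 2;0 0 0 0 0 0 2;0 0 0 0 0 0 2",
  "newtons": 50
}}

```text
t: 9.6
position: [0.6997, 0.1814, 0.1247]
ee_rot: [1.572, 0.871, 0.208]
ft_force: [-4.2, 0.6, 7.3]
finger_gap: 0.027
```

Run:
```python
from m import *
S=imaging.camera('side')
R0,p0,s=cur(); print(p0,s['ee_rot'],s['finger_gap'],s['ft_force'],s['torque'],R0.inv().apply(s['ft_force']))
c(S,250,350,190,290,6,'pics/s13.png')
```

```text
[0.6997 0.1814 0.1248] [1.5719 0.8714 0.2076] 0.026968290450144393 [-3.4306  0.4157  7.4331] [0.067  0.6945 0.1107] [-7.7938  2.281  -1.1165]
```

View pics/s13.png

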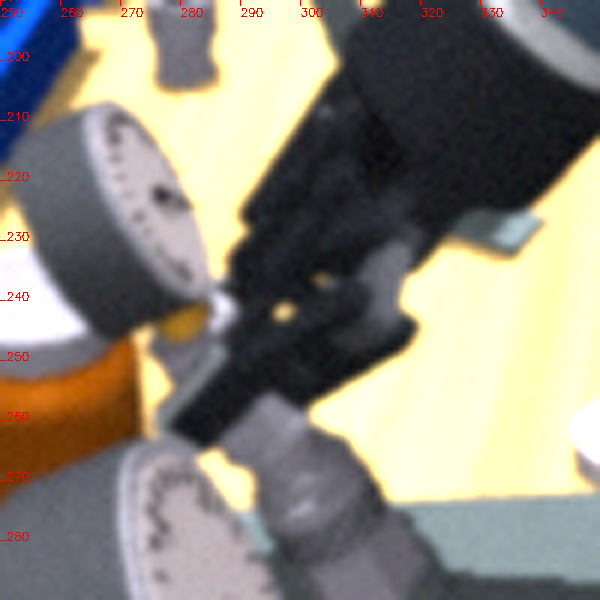

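{"api": "apply_moves", "payload": {
  "commands": "0 0 0 -0.1 0.2 0 2;0 0 0 -0.3 0.6 0 2;0 0 0 -0.5 1.1 0 2;0 0 0 -0.8 1.7 0 2;0 0 0 -1.1 2.4 0 2;0 0 0 -1.5 3.2 0 2;0 0 0 -1.9 4.1 0 2;0 0 0 -2.3 5 0 2;0 0 0 -2.8 6 0 2;0 0 0 -2.8 6 0 2",
  "newtons": 60
}}

```text
t: 10.9
position: [0.7277, 0.187, 0.1852]
ee_rot: [1.571, 0.871, 0.207]
ft_force: [0.4, -0.2, -4.7]
finger_gap: 0.0272
```

Run:
```python
from m import *
S=imaging.camera('side');T=imaging.camera('top')
R0,p0,s=cur(); print(p0,s['ee_rot'],s['finger_gap'],s['ft_force'],s['qpos'])
c(T,200,290,130,220,7,'pics/t14.png')
c(S,240,350,170,290,6,'pics/s14.png')
```

```text
[0.7267 0.1869 0.1834] [1.5718 0.8734 0.2073] 0.027257839314803238 [-0.0538  0.691  -3.8937] [ 0.114   0.2051 -0.3652  0.3053  0.0599  3.071 ]
```

View pics/s14.png

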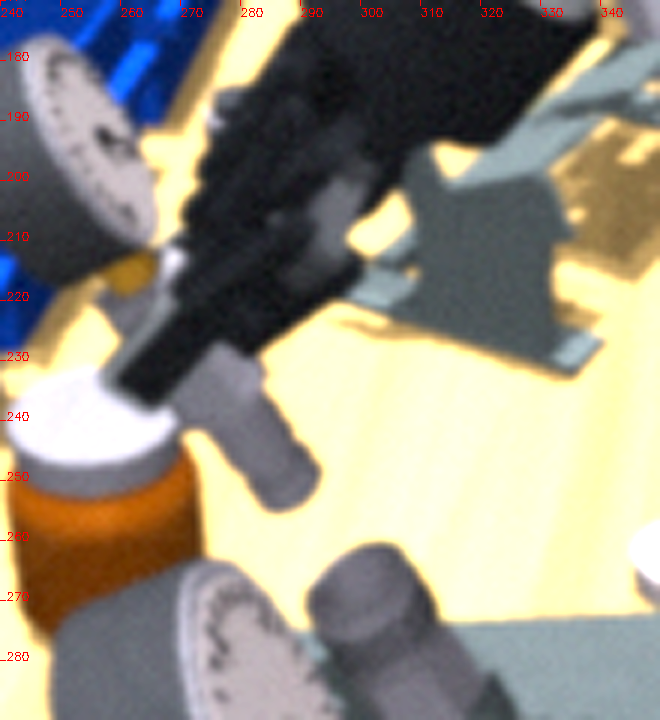

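View pics/t14.png

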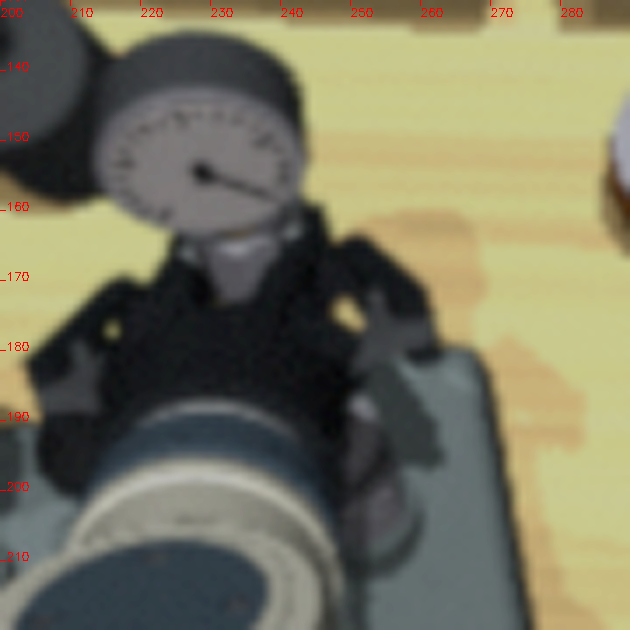

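Run:
```python
from m import *
R0,p0,s=cur()
q,e=tri((257,192),(228.2,154.1)); print(q,e,R0.inv().apply(q-p0))
f=R0.inv().apply(q-p0)
# nipple tip: in-plane side ray intersect with plane through grasp perpendicular to tool z
o,dd=ray('side',286.5,251.5); z=R0.as_matrix()[:,2]; g=p0-.049*R0.as_matrix()[:,0]
t=R0.inv().apply(o+dd*((g-o)@z)/(dd@z)-p0); print('tip',t)
o,dd=ray('side',257,192); fs=R0.inv().apply(o+dd*((g-o)@z)/(dd@z)-p0); print('face side-plane',fs)
# expected
for ang in (60,65,70):
    A=np.radians(ang); av=np.array([-np.cos(A),np.sin(A),0]); xv=np.array([np.sin(A),np.cos(A),0]); gg=np.array([-.049,0,0])
    print(ang,'face',gg+.065*av-.016*xv,'tip',gg-.069*av)
```

```text
[0.7085 0.1825 0.2836] 0.002618687635299693 [-0.0888  0.05    0.0005]
tip [-0.0195 -0.0632 -0.    ]
face side-plane [-0.0885  0.0513 -0.    ]
60 face [-0.0954  0.0483  0.    ] tip [-0.0145 -0.0598  0.    ]
65 face [-0.091   0.0521  0.    ] tip [-0.0198 -0.0625  0.    ]
70 face [-0.0863  0.0556  0.    ] tip [-0.0254 -0.0648  0.    ]
```

Run:
```python
from m import *
T=cv2.imread('pics/top0.png')[:,:,::-1];S=cv2.imread('pics/side0.png')[:,:,::-1]
c(T,350,490,150,250,5,'pics/t15.png')
c(T,370,450,175,240,9,'pics/t16.png',5)
c(S,285,385,125,235,6,'pics/s15.png',5)
```

```text
(no output)
```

View pics/t16.png

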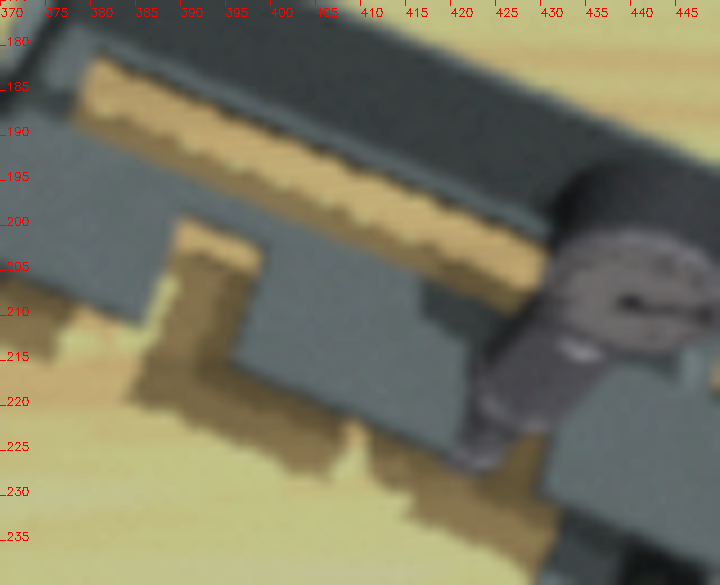

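View pics/s15.png

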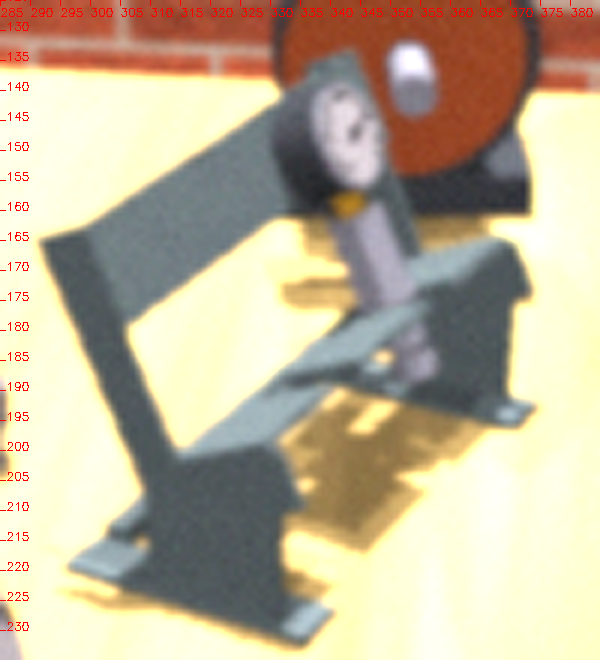

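Run:
```python
from m import *
o=lambda u,v,z:onz('top',u-.5,v-.5,z)
fl,fr=o(385,211.5,.0985),o(395.5,215.5,.0985); 
e2,e3=o(421,226.5,.0985),o(430,230.3,.0985)
il,ir=o(389.5,199,.08),o(398.7,202,.08)
print(fl,fr,e2,e3,il,ir)
for A,B in((fr,e3),(fr,e2),(fl,e3),(il,ir)):
    v=A-B; print('yaw',np.arctan2(-v[0],v[1]),np.linalg.norm(v))
# rail bottom front edge & slot
for A,B,z in(((377,179),(430,200),.15),((379,183),(428,206),.07)):
    v=o(*A,z)-o(*B,z); print('yaw rail',np.arctan2(-v[0],v[1]))
# rail top edge points
sq=lambda u,v:(u-.5,v-.5)
for nm,a,b in(('railL?',(292,165.5),(386,158.5)),('railL front',(300,163),(384,166.5)),('plate L front top foot',(329,227),(0,0))):
    if b[0]: print(nm,tri(sq(*a),sq(*b)))
for th in(-.37,-.385):
    ex_=np.array([np.cos(th),np.sin(th),0]);
    f=(fl+fr)/2; n=f+ex_*.032*np.cos(np.radians(25)); n[2]=.085; print('notch',n, 'inner ahead', ex_@((il+ir)/2-n)/np.cos(np.radians(25)), proj('side',n))
    ey_=np.array([-np.sin(th),np.cos(th),0]); print('lat inner-front',ey_@((il+ir)/2-f))
```

```text
[ 0.6034 -0.205   0.0985] [ 0.5931 -0.2338  0.0985] [ 0.5649 -0.3033  0.0985] [ 0.5552 -0.3277  0.0985] [ 0.6402 -0.2208  0.08  ] [ 0.6325 -0.2466  0.08  ]
yaw -0.3834748118061922 0.10131168428339801
yaw -0.3855227691947961 0.07501419498131164
yaw -0.37377971059255716 0.1317732958814871
yaw -0.2930805634810322 0.0268657608299943
yaw rail -0.3574822056969039
yaw rail -0.42009070398846465
railL? (array([ 0.7355, -0.1947,  0.1644]), np.float64(8.863290410721213e-05))
railL front (array([ 0.712 , -0.1875,  0.1761]), np.float64(0.0003676218870224508))
notch [ 0.6253 -0.2299  0.085 ] inner ahead 0.012896717918972638 [334.1514 188.0692]
lat inner-front 0.0004546613150803839
notch [ 0.6251 -0.2303  0.085 ] inner ahead 0.012884142466257497 [334.2255 188.0064]
lat inner-front 0.0010649409545714173
```

View pics/t15.png

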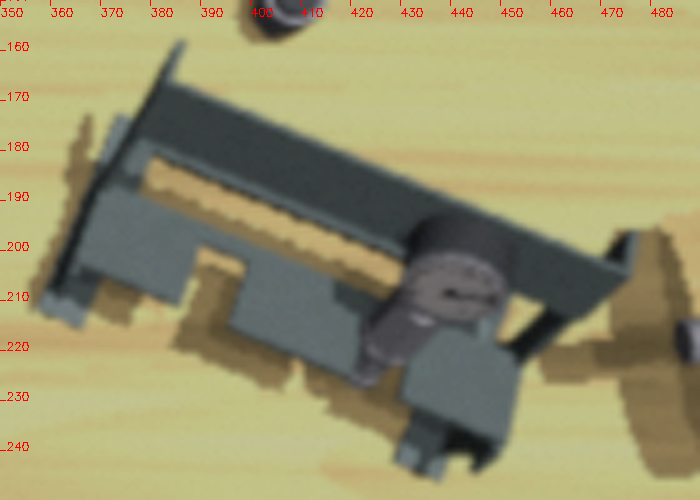

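```bash
cat >> m.py <<'E'
N=np.array([.625,-.231,.085]); tn=-.38
nx=np.array([np.cos(tn)*np.cos(np.radians(25)),np.sin(tn)*np.cos(np.radians(25)),-np.sin(np.radians(25))])
ny=np.array([-np.sin(tn),np.cos(tn),0]); nz=np.cross(nx,ny)
RN=tool(tn,np.radians(50),-1)
def npose(x,y,z,off=(.048,.0005,0)):
    return N+x*nx+y*ny+z*nz+RN.apply(off)
E
python3 - <<'E'
from m import *
R0,p0,s=cur(); print(p0)
D=np.radians(50)
for y,p in ((.15,[.62,.13,.33]),(-.1,[.58,.02,.36]),(-.38,[.56,-.12,.36])):
    print(p,*rel(tool(y,D,-1),p))
for q in((-.05,0,.12),(-.005,0,.082),(-.005,0,.03)):
    p=npose(*q); print(q,p,*rel(RN,p))
E
```

```text
[0.7267 0.1869 0.1834]
[0.62, 0.13, 0.33] [ 0.0429 -0.0368  0.0008] [-18.6938   0.5205   3.37  ]
[0.58, 0.02, 0.36] [ 0.2345 -0.1975  0.0009] [-24.9614  -2.2791  13.3138]
[0.56, -0.12, 0.36] [ 0.4491 -0.3773  0.0009] [-28.0691  -5.9749  26.606 ]
(-0.05, 0, 0.12) [ 0.659  -0.2446  0.1784] [ 0.4491 -0.3773  0.0009] [ -9.5759 -12.1582  40.8429]
(-0.005, 0, 0.082) [ 0.682  -0.2538  0.125 ] [ 0.4491 -0.3773  0.0009] [ -4.1564 -14.0121  42.2149]
(-0.005, 0, 0.03) [ 0.6616 -0.2456  0.0779] [ 0.4491 -0.3773  0.0009] [ -1.7186 -18.4422  41.0016]
```

{"api": "apply_moves", "payload": {
  "commands": "0 0 0 -4 0.8 0.4 2;0 0 0 -9 0.5 1.5 2;0.02 -0.02 0 -14 0.5 2.4 2;0.04 -0.04 0 -18.7 0.5 3.4 2;0.1 -0.09 0 -21 -0.5 7 2;0.17 -0.15 0 -23 -1.4 10 2;0.23 -0.2 0 -25 -2.3 13.3 2;0.3 -0.25 0 -26 -3.5 18 2;0.38 -0.31 0 -27 -4.7 22 2;0.449 -0.377 0.001 -28 -6 26.6 2;0.449 -0.377 0.001 -26 -7 30 2;0.449 -0.377 0.001 -22 -8.5 33.5 2;0.449 -0.377 0.001 -17 -10 37 2;0.449 -0.377 0.001 -12.5 -11.5 39.5 2;0.449 -0.377 0.001 -9.6 -12.2 40.8 2;0.449 -0.377 0.001 -9.6 -12.2 40.8 2;0.449 -0.377 0.001 -9.6 -12.2 40.8 2"
}}

```text
t: 13.12
position: [0.6586, -0.244, 0.1793]
ee_rot: [1.572, 0.872, -0.379]
ft_force: [-0.4, 1.1, -2.6]
finger_gap: 0.027
```

Run:
```python
from m import *
S=imaging.camera('side');T=imaging.camera('top')
R0,p0,s=cur(); print(p0,s['ee_rot'],s['finger_gap'],s['ft_force'],s['qpos'])
print(RN.as_euler('xyz'))
M=R0.as_matrix(); gg=p0-.048*M[:,0]+-.0005*M[:,1]
print('notch frame gg',[(gg-N)@v for v in(nx,ny,nz)])
gz=R0.apply([-np.cos(np.radians(65)),np.sin(np.radians(65)),0]); gx=R0.apply([np.sin(np.radians(65)),np.cos(np.radians(65)),0])
pts=[gg,gg-.069*gz,gg+.065*gz-.016*gx,N,N-.032*nx,N+.014*ny-.032*nx,N-.014*ny-.032*nx]
c(T,350,460,130,230,7,'pics/t17.png',pts=[proj('top',q) for q in pts])
c(S,280,400,90,210,6,'pics/s17.png',pts=[proj('side',q) for q in pts])
```

```text
[ 0.6588 -0.244   0.1805] [ 1.5711  0.8698 -0.3791] 0.027323151303714627 [-0.205   0.0168 -3.3297] [-0.5145  0.1298 -0.4721  0.2724  0.0872  3.0382]
[ 1.5708  0.8727 -0.38  ]
notch frame gg [np.float64(-0.05130702516883172), np.float64(0.00045695846683570994), np.float64(0.12161281441861578)]
```

View pics/s17.png

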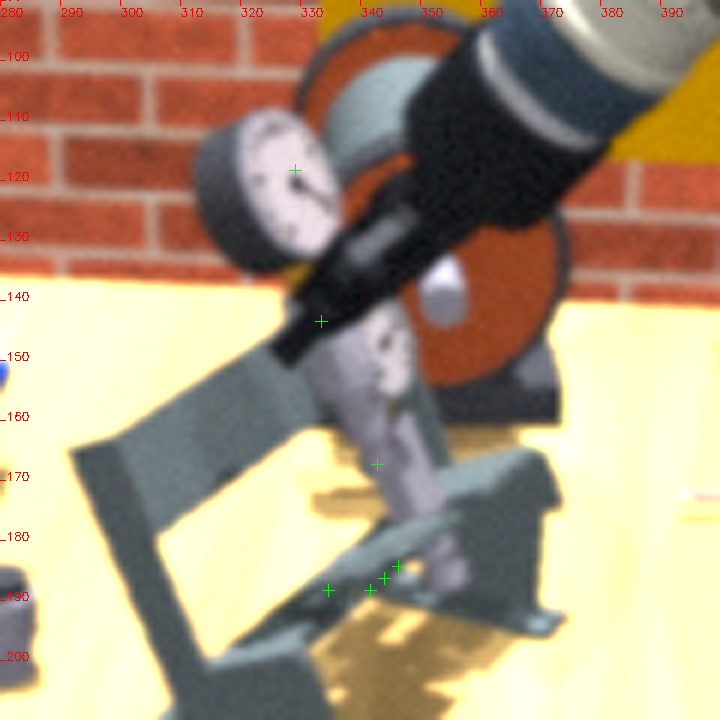

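View pics/t17.png

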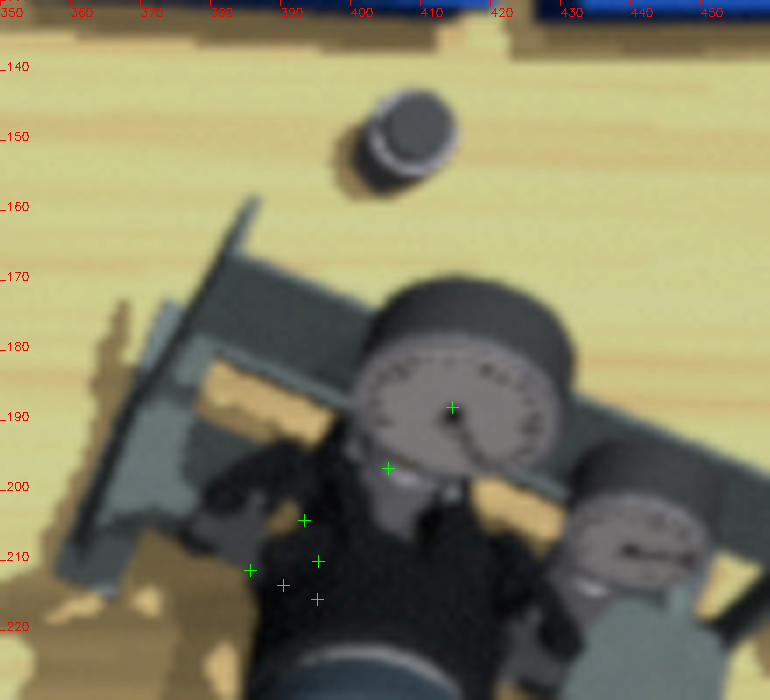

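Run:
```python
from m import *
for q in((-.005,0,.1),(-.005,0,.08),):
    p=npose(*q); print(q,p,*rel(RN,p))
```

```text
(-0.005, 0, 0.1) [ 0.689  -0.2566  0.1413] [ 0.0004 -0.0006 -0.0028] [ 5.1103 -0.0299  0.0514]
(-0.005, 0, 0.08) [ 0.6812 -0.2534  0.1232] [ 0.0004 -0.0006 -0.0028] [ 5.9504 -1.8449  0.0512]
```

{"api": "apply_moves", "payload": {
  "commands": "0 0 0 2 0 0.05 2;0 0 0 4 0 0.05 2;0 0 -0.003 5.1 0 0.05 2;0 0 -0.003 5.5 -0.9 0.05 2;0 0 -0.003 5.9 -1.8 0.05 2;0 0 -0.003 5.9 -1.8 0.05 2;0 0 -0.003 5.9 -1.8 0.05 2"
}}

```text
t: 14.1
position: [0.6811, -0.2537, 0.1219]
ee_rot: [1.571, 0.875, -0.379]
ft_force: [0.2, 0.2, -3.0]
finger_gap: 0.0275
```

```bash
cat > look.py <<'E'
from m import *
import sys
k=sys.argv[1]
S=imaging.camera('side');T=imaging.camera('top')
R0,p0,s=cur(); print(s['t'],p0,s['ee_rot'],s['finger_gap'],s['ft_force'],s['torque'])
M=R0.as_matrix(); gg=p0-.048*M[:,0]+-.0005*M[:,1]
print('notch frame gg',[(gg-N)@v for v in(nx,ny,nz)])
gz=R0.apply([-np.cos(np.radians(65)),np.sin(np.radians(65)),0]); gx=R0.apply([np.sin(np.radians(65)),np.cos(np.radians(65)),0])
pts=[gg,gg-.069*gz,gg+.065*gz-.016*gx,N,N+.014*ny-.032*nx,N-.014*ny-.032*nx]
c(T,360,450,150,240,8,f'pics/t{k}.png',pts=[proj('top',q) for q in pts])
c(S,300,390,110,210,7,f'pics/s{k}.png',pts=[proj('side',q) for q in pts])
E
python3 look.py 18
```

```text
14.2 [ 0.6812 -0.2538  0.1222] [ 1.5714  0.8747 -0.3794] 0.027127203846738848 [ 0.5187  0.9329 -3.0161] [0.3624 0.9072 0.0537]
notch frame gg [np.float64(-0.004454654930693948), np.float64(-0.00038290573948362343), np.float64(0.07927962854722145)]
```

View pics/s18.png

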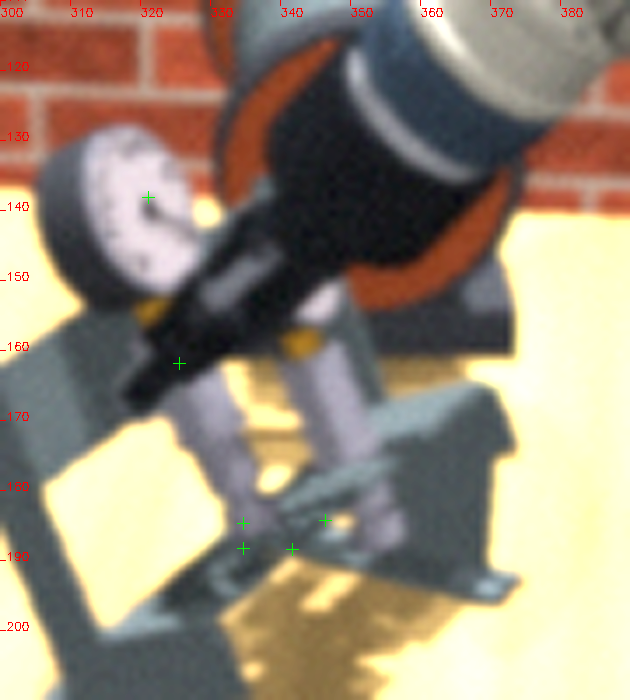

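View pics/t18.png

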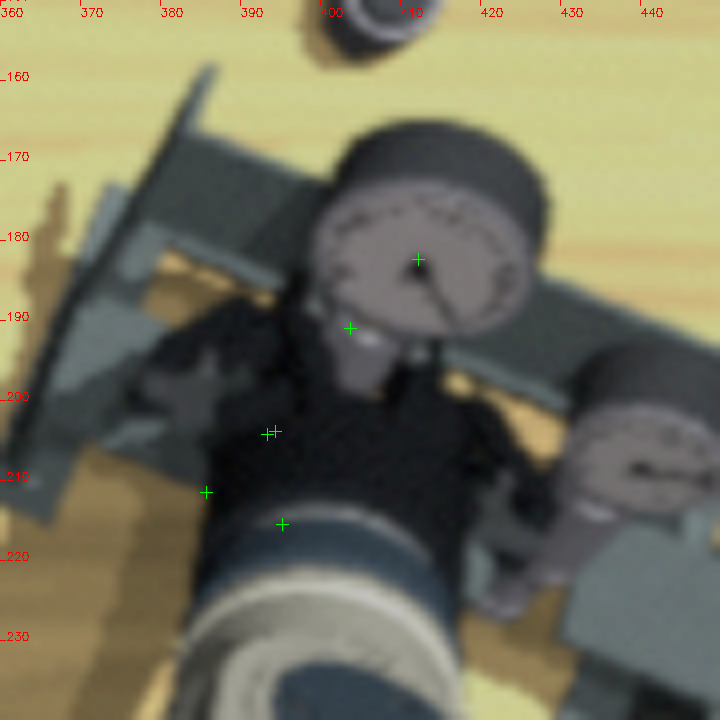

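Run:
```python
from m import *
S=imaging.camera('side')
R0,p0,s=cur()
M=R0.as_matrix(); gg=p0-.048*M[:,0]+-.0005*M[:,1]
gz=R0.apply([-np.cos(np.radians(65)),np.sin(np.radians(65)),0]); gx=R0.apply([np.sin(np.radians(65)),np.cos(np.radians(65)),0])
P=[gg-z*gz for z in(.022,.027,.069)]+[gg-z*gz+sg*.0118*gx for z in(.03,.069) for sg in(1,-1)]
c(S,315,360,155,200,14,'pics/s19.png',5,pts=[proj('side',q) for q in P])
```

```text
(no output)
```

View pics/s19.png

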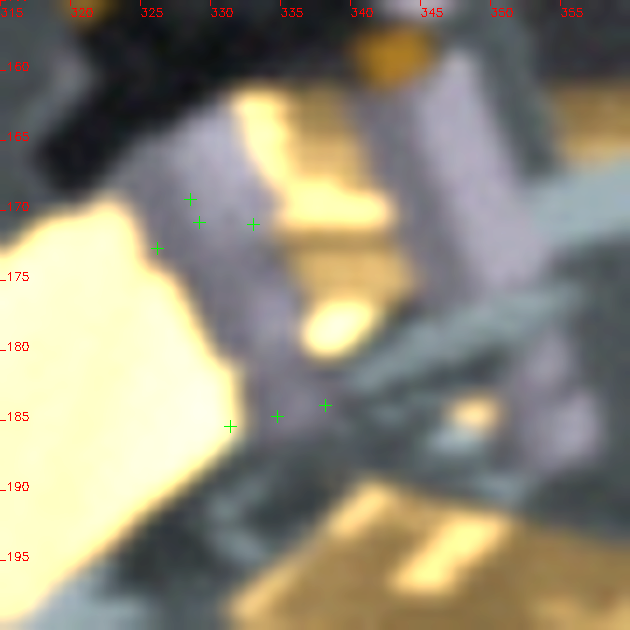

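Run:
```python
from m import *
T=imaging.camera('top'); cv2.imwrite('pics/top20.png',T[:,:,::-1])
R0,p0,s=cur()
M=R0.as_matrix(); gg=p0-.048*M[:,0]+-.0005*M[:,1]
gz=R0.apply([-np.cos(np.radians(65)),np.sin(np.radians(65)),0]); gx=R0.apply([np.sin(np.radians(65)),np.cos(np.radians(65)),0]); gy=np.cross(gz,gx)
F=gg+.065*gz-.016*gx
circ=np.array([proj('top',F+.034*(np.cos(t)*gz+np.sin(t)*gy)) for t in np.linspace(0,2*np.pi,40)],np.float32)
print('pred ellipse',cv2.fitEllipse(circ))
g=cv2.cvtColor(T,cv2.COLOR_RGB2GRAY); roi=g[165:200,390:435]
big=cv2.resize(g[160:205,385:440],None,fx=8,fy=8,interpolation=cv2.INTER_CUBIC)
for th in(68,74,80):
    _,m=cv2.threshold(big,th,255,0); m=cv2.morphologyEx(m,cv2.MORPH_CLOSE,np.ones((25,25)));m=cv2.morphologyEx(m,cv2.MORPH_OPEN,np.ones((41,41)))
    n,l,st,ce=cv2.connectedComponentsWithStats(m); 
    k=l[int((183.5-160+.5)*8),int((412-385+.5)*8)]
    cs,_=cv2.findContours((l==k).astype(np.uint8),0,1); cn=max(cs,key=cv2.contourArea)
    e=cv2.fitEllipse(cn); print(th,k,st[k][4]/64,[(e[0][0]+.5)/8-.5+385,(e[0][1]+.5)/8-.5+160],e[1][0]/8,e[1][1]/8,e[2])
c(T,390,435,160,205,14,'pics/t20.png',5,pts=circ)
```

```text
pred ellipse ((412.00152587890625, 181.73919677734375), (17.757482528686523, 29.02784538269043), 104.01010131835938)
68 2 319.21875 [411.91307830810547, 181.78536796569824] 18.427526473999023 22.463031768798828 76.6412353515625
74 0 1577.109375 [409.05685234069824, 187.1025276184082] 42.21227264404297 60.21686553955078 100.19673919677734
80 0 1810.640625 [409.1947536468506, 187.18256187438965] 42.57490921020508 60.316070556640625 101.4297866821289
```

View pics/t20.png

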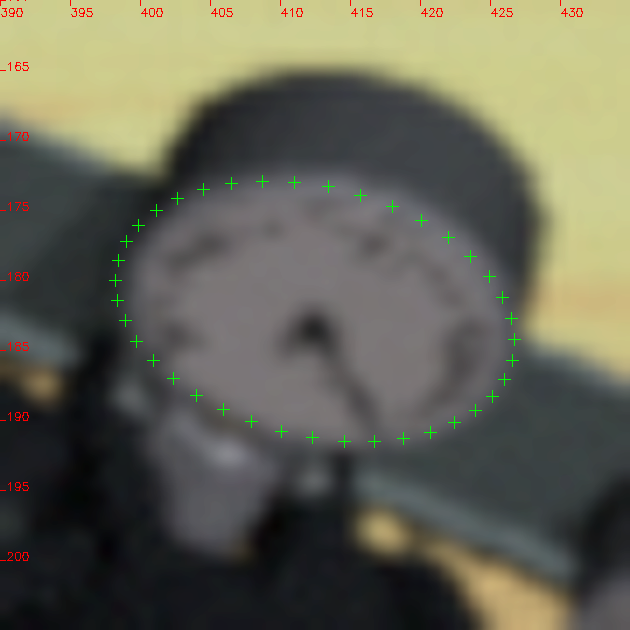

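Run:
```python
from m import *
T=cv2.imread('pics/top0.png').astype(float); 
# blue-minus-red distinguishes grey-blue shelf from wood
d=(T[:,:,0]-T[:,:,2]).astype(np.float32)
for x in(-.026,-.02,-.014,-.008,-.002,.004):
    ts=np.arange(-26,27,2)/1000
    uv=np.array([proj('top',N+x*nx+t*ny) for t in ts],np.float32)
    v=cv2.remap(d,uv[:,0].reshape(1,-1),uv[:,1].reshape(1,-1),cv2.INTER_LINEAR)[0]
    print(x,' '.join(f'{a:4.0f}' for a in v))
print(' '*6,' '.join(f'{a*1000:4.0f}' for a in ts))
print('along x at t=0 (-40..30)')
xs=np.arange(-44,32,2)/1000
for t in(-.02,0,.02,.03):
    uv=np.array([proj('top',N+x*nx+t*ny) for x in xs],np.float32)
    v=cv2.remap(d,uv[:,0].reshape(1,-1),uv[:,1].reshape(1,-1),cv2.INTER_LINEAR)[0]
    print(t,' '.join(f'{a:4.0f}' for a in v))
print(' '*3,' '.join(f'{a*1000:4.0f}' for a in xs))
```

```text
-0.026    8    8    8    7    5    1  -11  -21  -28  -29  -31  -34  -36  -37  -38  -37  -37  -36  -37  -29  -15   -1    5    7    7    8    8
-0.02    7    7    8    8    7    0  -10  -22  -27  -29  -32  -35  -36  -36  -36  -37  -36  -37  -36  -27  -12    1    7    8    8    8    8
-0.014    8    7    8    8    7    4   -9  -21  -28  -29  -31  -34  -36  -37  -36  -37  -37  -38  -37  -29  -13    0    7    8    9    9    8
-0.008    7    8    8    8    7    1  -10  -23  -28  -30  -31  -34  -36  -37  -37  -36  -37  -37  -34  -23   -8    4    7    8    8    8    8
-0.002    8    8    8    8    7    0  -11  -23  -28  -30  -32  -34  -34  -34  -34  -35  -36  -38  -34  -26   -9    2    7    7    7    7    7
0.004    7    7    7    7    6   -3  -22  -35  -42  -45  -44  -44  -45  -44  -44  -45  -47  -48  -48  -33  -15    3    7    8    8    8    8
        -26  -24  -22  -20  -18  -16  -14  -12  -10   -8   -6   -4   -2    0    2    4    6    8   10   12   14   16   18   20   22   24   26
along x at t=0 (-40..30)
-0.02  -32  -30  -28  -26  -24  -17   -8    1    6    7    8    8    8    8    8   
[... 188 characters left out ...]
7  -37  -37  -37  -37  -36  -35  -34  -34  -39  -44  -48  -46  -40  -26  -11    0    7    8    8    5   -7  -22  -29
0.02  -49  -47  -45  -43  -41  -35  -20   -6    4    7    8    8    8    8    8    8    8    8    8    7    7    7    7    8    8    8    8    8    8    8    8    8    8    7    3   -6  -20  -30
0.03  -42  -44  -48  -48  -46  -34  -19   -3    5    8    8    8    8    8    8    8    8    8    8    8    8    7    7    7    8    8    8    8    7    7    7    7    7    6    4   -7  -18  -29
     -44  -42  -40  -38  -36  -34  -32  -30  -28  -26  -24  -22  -20  -18  -16  -14  -12  -10   -8   -6   -4   -2    0    2    4    6    8   10   12   14   16   18   20   22   24   26   28   30
```

{"api": "apply_moves", "payload": {
  "commands": "0 0 0 0 0 -0.1 2;0 0 0 0.25 -0.54 -0.1 2;0 0 0 0.42 -0.9 -0.1 2;0 0 0 0.55 -1.18 -0.1 2;0 0 0 0.63 -1.36 -0.1 2;0 0 0 0.7 -1.5 -0.1 2"
}}

```text
t: 15.05
position: [0.6747, -0.2501, 0.1067]
ee_rot: [1.572, 0.875, -0.379]
ft_force: [0.3, 0.1, -2.9]
finger_gap: 0.027
```

```bash
python3 look.py 21
```

```text
15.15 [ 0.6747 -0.2501  0.1066] [ 1.5716  0.8755 -0.3792] 0.027207530120708194 [-0.1867  0.6522 -3.74  ] [0.3749 0.9437 0.0117]
notch frame gg [np.float64(-0.0045825818832188605), np.float64(0.0006783900712809396), np.float64(0.06205556642698714)]
```

View pics/s21.png

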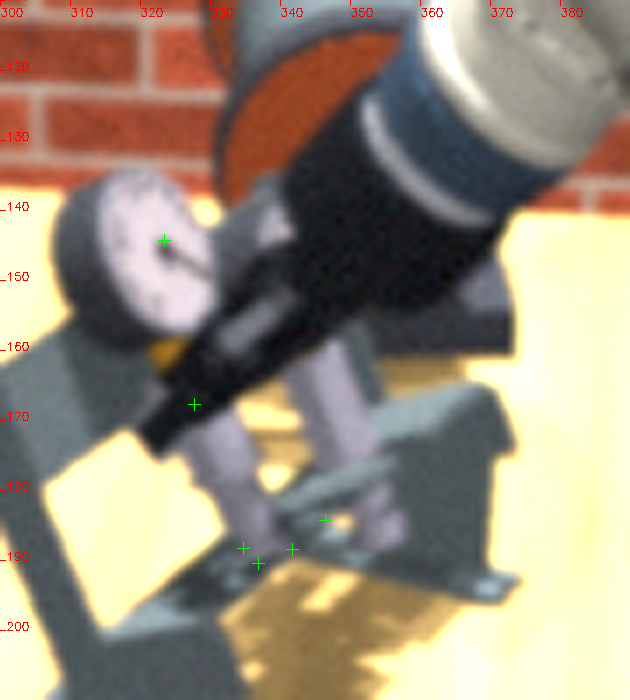

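{"api": "apply_moves", "payload": {
  "commands": "0 0 0 0.17 -0.36 0 2;0 0 0 0.34 -0.72 0 2;0 0 0 0.51 -1.09 0 2;0 0 0 0.68 -1.45 0 2;0 0 0 0.85 -1.81 0 2;0 0 0 0.97 -2.08 0 2;0 0 0 0.97 -2.08 0 2"
}}

```text
t: 16.02
position: [0.6655, -0.2464, 0.0857]
ee_rot: [1.572, 0.876, -0.379]
ft_force: [1.0, -0.4, -3.9]
finger_gap: 0.0269
```

```bash
python3 look.py 22
```

```text
16.125 [ 0.6658 -0.2465  0.0862] [ 1.5715  0.8751 -0.3792] 0.026953256860332866 [-0.3102  0.6353 -3.9012] [ 0.3548  0.934  -0.0226]
notch frame gg [np.float64(-0.0045979963111871915), np.float64(0.0007013554083068183), np.float64(0.03945655812267499)]
```

View pics/s22.png

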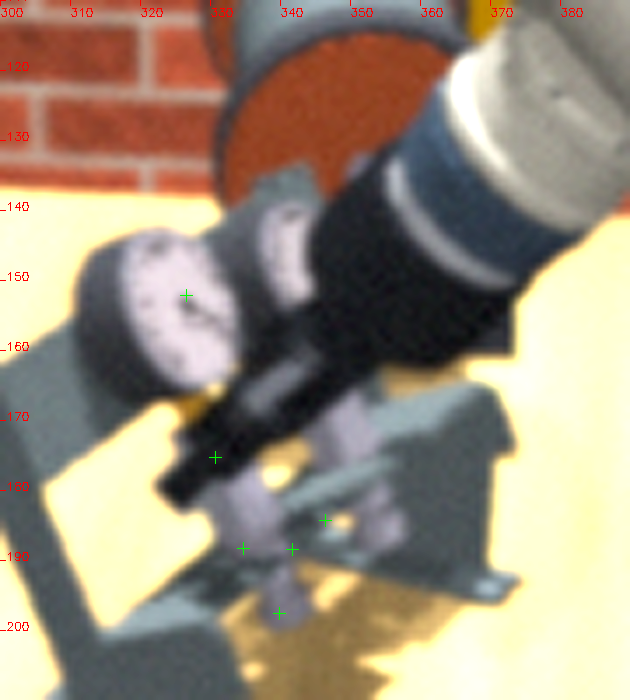

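View pics/t22.png

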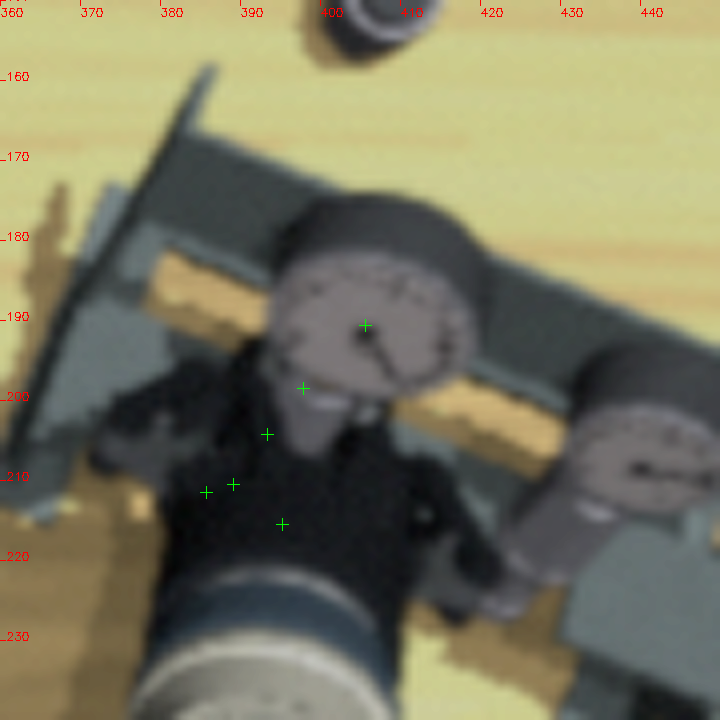

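{"api": "apply_moves", "payload": {
  "commands": "0 0 0 0.13 -0.27 0 2;0 0 0 0.23 -0.5 0 2;0 0 0 0.32 -0.68 0 2;0 0 0 0.38 -0.82 0 2;0 0 0 0.42 -0.9 0 2;0 0 0 0.42 -0.9 0 2"
}}

```text
t: 16.88
position: [0.6627, -0.2453, 0.0784]
ee_rot: [1.571, 0.873, -0.379]
ft_force: [1.4, 0.5, 4.0]
finger_gap: 0.027
```

```bash
python3 look.py 23
```

```text
16.975 [ 0.6627 -0.2453  0.0784] [ 1.5712  0.8727 -0.3792] 0.02737862680512599 [ 1.0891 -0.4678  5.4302] [-0.0035 -0.2398  0.1045]
notch frame gg [np.float64(-0.004358095372422992), np.float64(0.0006670813652302882), np.float64(0.03085825507404811)]
```

View pics/s23.png

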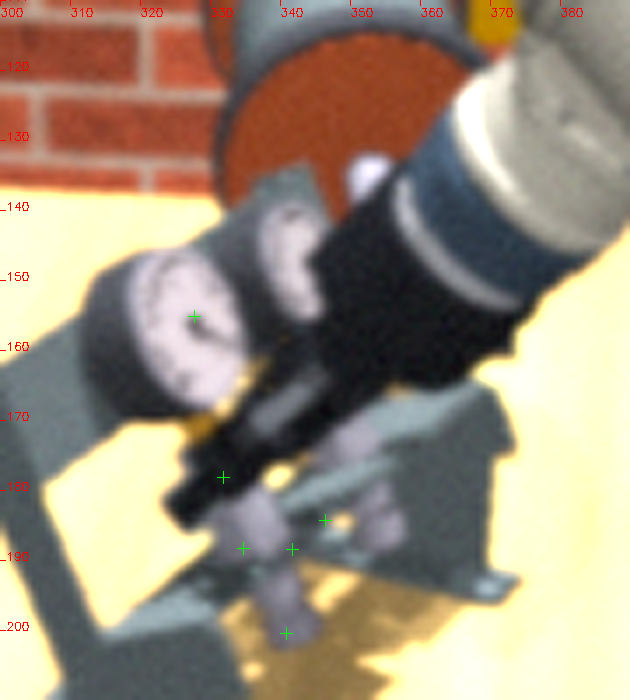

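{"api": "apply_moves", "payload": {
  "commands": "0 0 0 -0.06 0.12 0 2;0 0 0 0.08 0.19 0 2;0 0 0 0.18 0.24 0 2;0 0 0 0.26 0.27 0 2;0 0 0 0.26 0.27 0 2"
}}

```text
t: 17.6
position: [0.6655, -0.2464, 0.0769]
ee_rot: [1.571, 0.875, -0.379]
ft_force: [1.6, 0.5, 4.2]
finger_gap: 0.0269
```

```bash
python3 look.py 24
```

```text
17.7 [ 0.6655 -0.2464  0.077 ] [ 1.5714  0.8748 -0.3792] 0.02683461497823199 [1.8284 0.1886 3.2399] [-0.0326 -0.0279  0.0826]
notch frame gg [np.float64(-0.0010346177861115236), np.float64(0.000714870953868516), np.float64(0.03093688654901445)]
```

{"api": "apply_moves", "payload": {
  "commands": "0 0 0 0 0 0 2.8;0 0 0 0 0 0 3.0;0 0 0 0 0 0 3.4;0 0 0 0 0 0 4.0;0 0 0 0 0 0 4.6;0 0 0 0 0 0 5.2;0 0 0 0 0 0 5.2",
  "newtons": 20
}}

```text
t: 18.58
position: [0.6653, -0.2463, 0.0768]
ee_rot: [1.572, 0.875, -0.379]
ft_force: [-0.4, -0.2, 0.3]
finger_gap: 0.0517
```

```bash
python3 look.py 25
```

```text
18.675 [ 0.6653 -0.2463  0.0768] [ 1.5716  0.8753 -0.3791] 0.05258474697629632 [ 0.7084 -0.2425  0.6319] [ 0.203   0.5116 -0.0237]
notch frame gg [np.float64(-0.0011599091674509897), np.float64(0.0007215586002447776), np.float64(0.03070721200005182)]
```

View pics/s25.png

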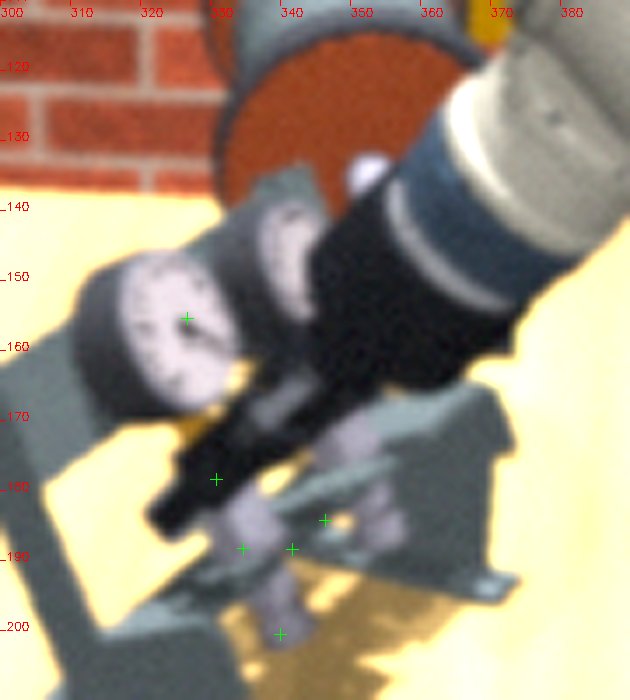

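View pics/t25.png

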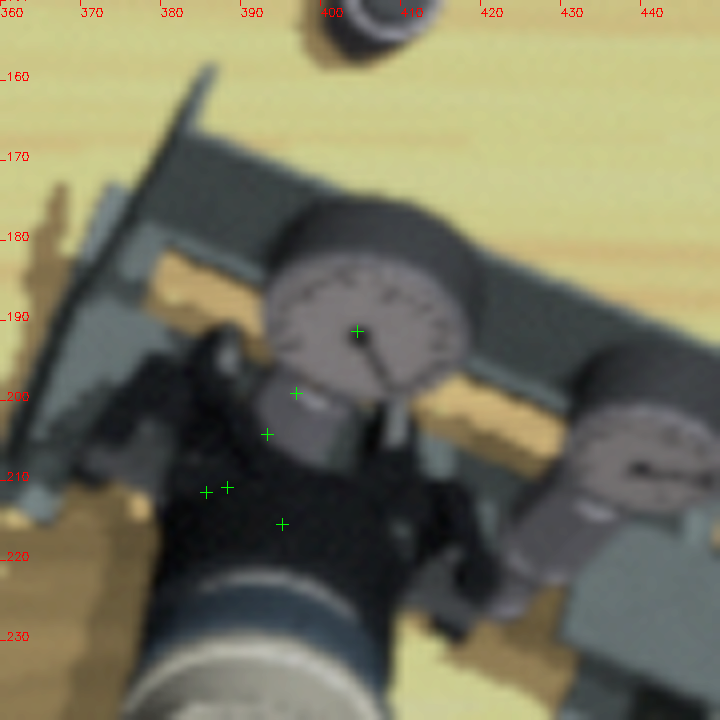

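{"api": "apply_moves", "payload": {
  "commands": "0 0 0 -0.5 0 0 5.2;0 0 0 -1.5 0 0 5.2;0 0 0 -3 0 0 5.2;0 0 0 -6 0 0 5.2;0 0 0 -11 0 0 5.2;0 0 0 -16 0 0 5.2;0 0 0 -21 0 0 5.2;0 0 0 -24 0 0 5.2;0 0 0 -24 0 0 5.2;0 0 0 -24 0 0 5.2"
}}

```text
t: 19.92
position: [0.5221, -0.1893, 0.2608]
ee_rot: [1.571, 0.875, -0.379]
ft_force: [0.6, -0.1, -0.1]
finger_gap: 0.0524
```

Run:
```python
from m import *
S=imaging.camera('side');T=imaging.camera('top')
R0,p0,s=cur(); print(s['t'],p0,s['finger_gap'],s['ft_force'])
gg=N+.027*nz; F=gg+.065*nz-.016*nx
pts=[gg,gg-.069*nz,F,N]
c(T,360,460,150,240,7,'pics/t26.png',pts=[proj('top',q) for q in pts])
c(S,300,390,110,210,7,'pics/s26.png',pts=[proj('side',q) for q in pts])
c(S,260,360,220,320,6,'pics/s27.png')
cv2.imwrite('pics/side28.png',S[:,:,::-1])
```

```text
20.025 [ 0.5223 -0.1893  0.2598] 0.05162361023240282 [ 0.2181 -0.362  -0.192 ]
```

View pics/s26.png

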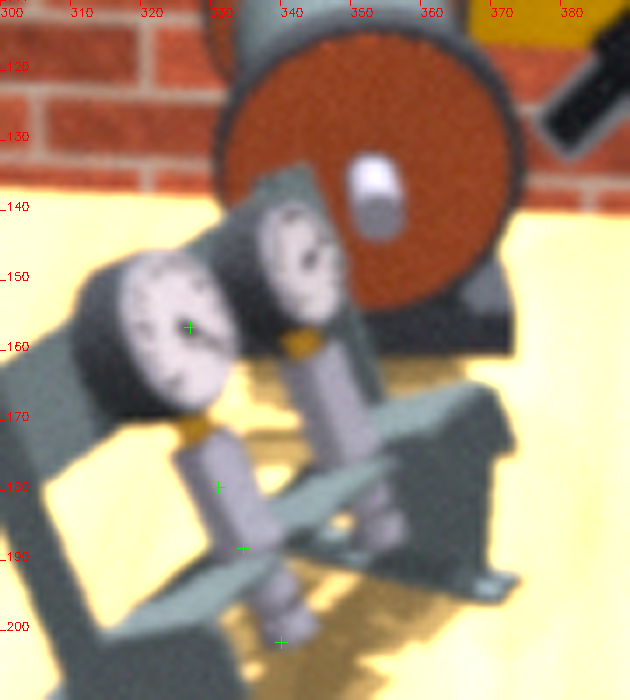

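View pics/t26.png

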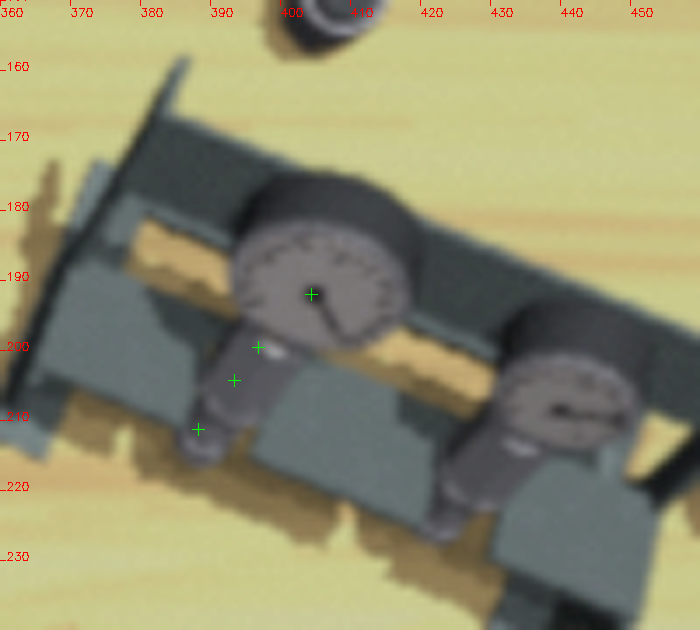

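View pics/s27.png

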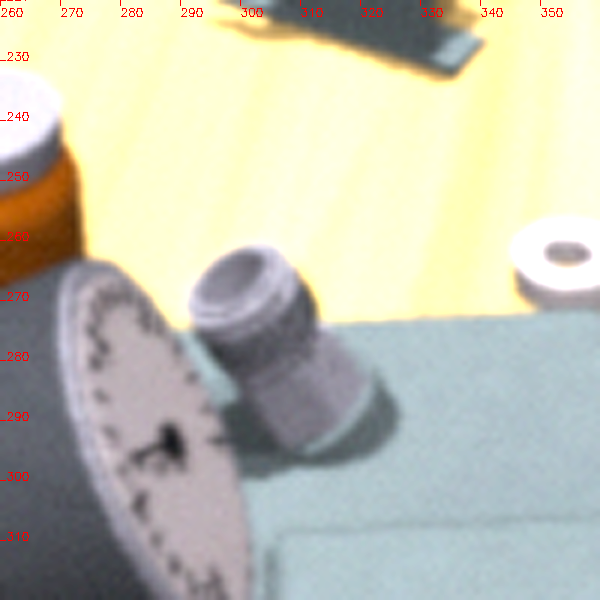

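```bash
python3 -c "
from station import env
print(env.close_job())"
```

```text
the job is handed in; nothing more can be done
None
```

The checked gauge now stands in the empty notch of the rack, shoulder on the shelf and dial to the front. I handed the job in at about t = 20 s; no verdict came back.

**What I did:** I gripped the coupler's sleeve and pulled it about 8 mm back (measured) until the gauge popped up. I then let go, gripped the hexagon and drew the gauge about 66 mm out along the coupler axis. I carried it to the rack and lowered it in steps until I felt about 9 N of contact. After that I eased it about 3.5 mm towards the rail, opened the fingers and backed off 24 cm.

**Last checks, all from pictures after backing off:**
- **Gauge position:** the dial centre and nipple tip lie within about a pixel (2–3 mm) of where a correctly placed gauge should appear, in the side view for both and in the top view for the dial. The nipple shows below the shelf, inside the notch.
- **Sleeve:** it looks home in the side view; I had no reading of its travel.
- **Small gauge:** it looks unmoved in both views.
- **Robot:** it touches nothing, with a wrist force of about 0.5 N.

**What disagreed:**
- The fingertips in the pictures sat about 27 mm behind the reported TCP, so I based every grasp on the pictures.
- At contact, the reported pose put the gauge about 4 mm higher than nominal (31 mm against 27 mm). I took this as an offset in my grip estimate, because contact and pictures showed the shoulder down.
- Early pump measurements from the two cameras differed by about 5 mm across the pump. I relied on the top camera there, and the grasps closed cleanly.

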